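Change over the tester candle on the warming lamp

ROBOT

A 6-joint arm with a two-finger parallel gripper is mounted at the origin on a cart in front of the work surface, level with it; the furniture and walls round the work are solid. World frame = base frame: x ahead of the robot, y to its left, z up, the work surface at z = 0. Lengths are in m, angles in degrees, forces in N, time in s.
With the tool pointing down it reaches from about 0.4 to 0.825 m from the base axis. Payload 7 kg.
Tool frame: the origin (TCP) lies at the very end of the fingers, on their centre line; the grasp point (between the pads) lies hold_point_z behind it (hold_point_z is the distance from the TCP to the grasp point, in m); z points along the fingers, y is the direction in which the jaws open and shut (so a half turn about z gives the same grasp; the last joint's range is limited). The gripper opens to 88 mm and grips with 3 to 60 N. Pads are 19 mm wide; open, the fingers measure 130 mm over their backs; the gripper's body (78 mm by 193 mm) begins 47 mm behind the grasp point.
Start: joints at [-58.321, 20.546, 0.682, 0, -70.136, -16.507], TCP at [0.177, -0.651, 0.227] pointing down, gripper open.
Joint ranges: [-176.03, 176.03], [-82.01, 121.73], [-58.28, 71.71], [-173.87, 95.51], [-174.79, -0.11], [-173.66, 173.66]. Speed limits (degrees/s): [136.94, 136.94, 172.46, 180, 180, 180].

INTERFACE

Orientations are given as [roll, pitch, yaw] about the fixed x, y, z axes, in that order (R = Rz(yaw) Ry(pitch) Rx(roll)).
In Python, from plant import get_obs, snapshot, close_job, hold_point_z gives the robot as it stands. The module is installed in compiled form; this text tells all that it offers.
- The arm moves only by the tool jog_arm, never from a script. Its argument "commands" is a list of rows, each a list of 4 numbers: the shift along the world's x, y, z in mm, then the turn about the world's z in degrees. In form: [[x, y, z, turn], ...]. A call has exactly 10 rows; each row shifts and turns the commanded pose from where the row before left it; what a row does not reach is not made up. A row lasts 1/12 s, in which the tool goes at most 41.7 mm and 7.16 degrees, less where a joint would pass 70% of its speed; a pose out of reach is approached as far as the arm can. A call is refused whole if a number of a shift passes 41.7 or a number of a turn 7.16, either way. A call with a gripper value outside its range is refused whole. "fingers" is the finger opening in mm, from 0 to 87.6, set as the call begins (left out, the last holds). The fingers move at their own pace and stop on an object; the grip force is fixed at half the most. Time passes only in rows, so rows that do not move let the fingers close, or fill a call up. It gives the time, the measured TCP pose, the force and the opening at its end, in the units of the state.
- get_obs(): the state, without advancing time (a new reading comes with each control period).
- snapshot(name): name is "scene" or "top" or "wrist"; returns a dict with "image" (420x560x3 uint8, red, green, blue), "fov_y" (degrees; the focal length in pixels is half the picture's height over the tangent of half this angle, whatever the lens; pixels are square), "cx", "cy" (the principal point, pixels), "rvec" (rotation vector, rad) and "tvec" (3), from world to camera coordinates, as OpenCV has them; the wrist camera has in their place "mount" (4x4, takes a point from camera to tool coordinates, whose origin is the TCP and whose axes are the flange's). Camera axes: x right, y down, z forward; pixel columns grow to the right and rows downward; lengths in m; the calibration is good to about 2 mm. A picture is of the moment at which its call begins: read the wrist's pose just before it. There is no depth.
- close_job(): hands the job in, once; it reports no verdict.
The state is a dict: "clock": time; "joint_pos": joint angles; "qvel": joint speeds; "tau": joint torques, N m; "tool_pos": TCP position; "orientation": TCP orientation; "force": force on the tool from outside, world axes, zero at the start; "moment": the same for the moment, N m; "opening": finger opening in m.
Only numpy, scipy, OpenCV 4.12 (cv2) and the standard library are available. Lean on these libraries where they do the work, as an engineer would, in place of code of your own. Each camera call takes 0.05 s, during which the arm holds its last target.

TASK

Change over the warm tester candles: slide the open glass that stands under the lamp along the stone onto the free tile, inside its brass ring, then slide the other open glass from its tile to under the lamp, inside the ring there, and finally push the lamp hood fully down over it. The wax is liquid, so keep both glasses flat on the stone all the way, never lifted or tipped, and leave the other goods where they are.

Things in the scene. Friction and masses are not known exactly. Their poses are not given: they have to be found in the camera images.
- lamp: candle warming lamp, fixed: white stone foot slab 119 mm wide (y), 12 mm thick, from 60 mm in front (-x) to 84 mm behind its ring; brass post (12 mm thick, top 265 mm up) 66 mm behind the ring (+x); hood in front of it. Origin on the table under the ring centre, z up. Its open front (-x) faces to the robot's left, away from the plinth; tiles stand 120 mm away at +y (far end) and -y (near end).
- lamp_ring (a point): centre of the lamp's flush brass ring (86 mm inside, 90 mm outside), on the stone's top 12 mm above the table, straight below the hood
- hood (a joint): height of the brass lamp hood, which slides on the post and stays where it is left (friction; about 3 N of push moves it down, it takes more only at its stop): 0 = fully up, 0.065 m = fully down on its stop. It starts at or just below the top. The hood is a bell 84 mm wide and 50 mm tall; its open rim is 205 mm above the table at 0 and 140 mm at 0.065. A collar and arm join it to the post behind.
- hood_knob (a point): top centre of the dark wooden knob (22 mm diameter, 10 mm tall) on top of the hood; 273 mm above the table at 0, 208 mm when fully down. Push here.
- rest_tile: the free tile: white stone tile 120 x 119 x 12 mm fixed on the table, touching one side of the lamp's foot slab, tops level so a glass slides across the 1 mm joint; thin flush brass ring (86 mm inside, 90 mm outside) at its centre. Nothing stands on it at the start; it may be at the far or the near end of the row. Origin on the table under its centre, axes as the lamp's.
- rest_ring (a point): centre of the free tile's ring, on its top 12 mm above the table
- wait_tile: the occupied tile: white stone tile 120 x 119 x 12 mm fixed on the table, touching one side of the lamp's foot slab, tops level so a glass slides across the 1 mm joint; thin flush brass ring (86 mm inside, 90 mm outside) at its centre. The waiting tester stands on it at the start. Origin on the table under its centre, axes as the lamp's.
- wait_ring (a point): centre of the occupied tile's ring, on its top 12 mm above the table
- tester_lamp: open glass tester candle with wick, no lid, 67 mm diameter, 74 mm tall, about 0.26 kg, straight sided, loose. Origin at the centre of its underside, z up. Looks the same as the other tester. It starts under the lamp.
- tester_wait: open glass tester candle with wick, no lid, 67 mm diameter, 74 mm tall, about 0.26 kg, straight sided, loose. Origin at the centre of its underside, z up. Looks the same as the other tester. It starts on the occupied tile.
- lidded_jar: bystander: lidded candle jar 69 mm diameter, 82 mm tall, on the table to the right of the near end of the row; origin at the centre of its underside
- tin: bystander: flat hinged tin 61 x 88 x 22 mm lying on the table to the right; origin at the centre of its underside
- cards: bystander: flat clear box of cards 65 x 92 x 19 mm lying on the table to the right; origin at the centre of its underside
Things that resemble listed ones, but are neither listed nor needed, are in the scene too. Leave any pink or turquoise look-alike of the tester_lamp alone.

How it is judged:
By the outcome, as a careful person would: the job done as asked, in the order asked, and still so for the second after the job is handed in, with the robot touching nothing.
It also fails if it takes over 61 s, if anything falls off the work surface, if the arm or the gripper's body presses on something with over 40 N, if the wrist force passes 120 N, or if a joint passes its speed limit or range.

## Working session

There is one attempt and no reset: what is moved stays moved. The work goes in short steps, Python scripts to look and compute and a tool call to move; the robot and the scene stay as the last step left them, time stands still between calls to the robot, and variables do not carry over. Pictures are saved under pics/ and viewed, and the job is handed in when it is done.

Besides the shell and the picture viewer there is one more tool, called after "Call:" as name(argument=value, ...), one argument or row to a line, values as JSON. jog_arm: Moves the arm, as the interface text tells. Its arguments: {"type":"object","properties":{"commands":{"type":"array","items":{"type":"array","items":{"type":"number"}}},"fingers":{"type":"number"}},"required":["commands"]}

```bash
mkdir -p pics
python3 - <<'E'
from plant import get_obs, snapshot, hold_point_z
import cv2
print(hold_point_z); o=get_obs(); print(o)
for n in ("scene","top","wrist"):
    s=snapshot(n); cv2.imwrite(f"pics/{n}0.png",s["image"][:,:,::-1]); s.pop("image"); print(n,s)
E
```

```text
0.0188
{'clock': 0.0, 'joint_pos': array([-5.83226917e+01,  2.05911969e+01,  6.33900368e-01, -2.20937586e-02,
       -7.01347253e+01, -1.65053581e+01]), 'qvel': array([-0.00072687,  0.02315139, -0.10953191, -0.0233203 ,  0.04651138,
       -0.0624824 ]), 'tau': array([-3.91808380e-04, -5.82709050e+01,  2.93055421e+01,  6.99737817e+00,
        6.98700955e-03, -1.62398596e-04]), 'tool_pos': array([ 0.17650029, -0.6510102 ,  0.22562012]), 'orientation': array([ 1.79905869e+02, -6.23302651e-03, -1.64835569e+02]), 'force': array([0.06027946, 0.37970512, 0.72822673]), 'moment': array([-0.08916628,  0.04659404, -0.0424811 ]), 'opening': 0.08766886776560541}
scene {'fov_y': 46.92142057563236, 'cx': 283.3853510106093, 'cy': 212.53551607516602, 'rvec': array([ 1.78027185, -1.06673316,  0.65921338]), 'tvec': array([-0.21235926,  0.33925012,  1.16124862])}
top {'fov_y': 46.28646415205401, 'cx': 288.27563230031296, 'cy': 209.81037375147974, 'rvec': array([ 2.13840553, -2.20078255,  0.10646462]), 'tvec': array([0.06952197, 0.4953463 , 1.69541884])}
wrist {'fov_y': 70.32232985588146, 'cx': 278.59225513722987, 'cy': 215.5393159681156, 'mount': array([[-1.55767634e-03, -9.67303423e-01, -2.53617154e-01,
         6.75151632e-02],
       [ 9.99998777e-01, -1.54229936e-03, -2.59457938e-04,
        -1.45772700e-03],
       [-1.40179023e-04, -2.53617248e-01,  9.67304643e-01,
        -1.57973338e-01],
       [ 0.00000000e+00,  0.00000000e+00,  0.00000000e+00,
         1.00000000e+00]])}
```

View pics/scene0.png

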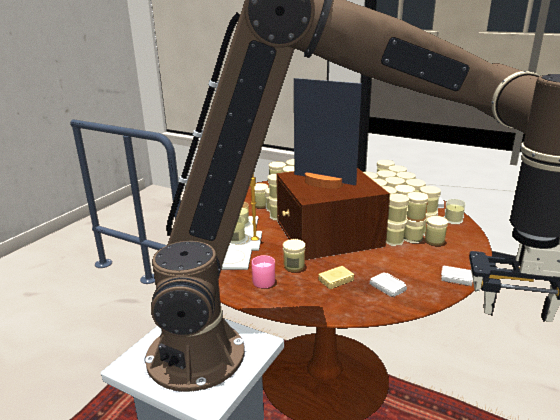

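View pics/top0.png

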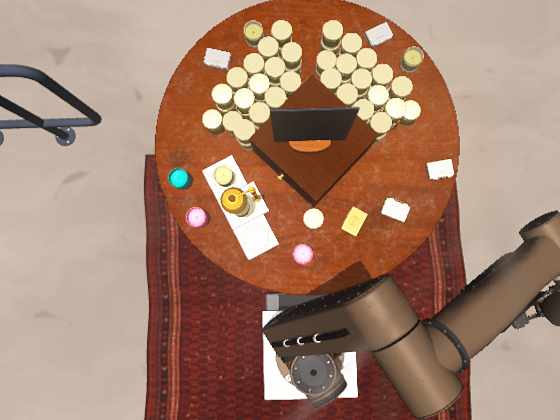

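View pics/wrist0.png

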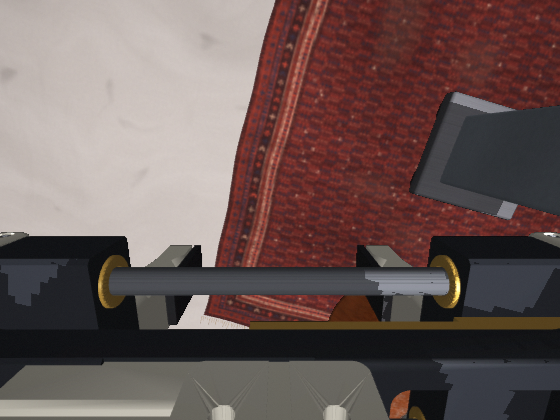

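Run:
```python
import cv2
i=cv2.imread("pics/top0.png")[145:270,165:315]; cv2.imwrite("pics/topc.png",cv2.resize(i,None,fx=5,fy=4.8,interpolation=cv2.INTER_CUBIC)[:600])
i=cv2.imread("pics/scene0.png")[160:300,200:340]; cv2.imwrite("pics/scenec.png",cv2.resize(i,(560,560),interpolation=cv2.INTER_CUBIC))
```

```text
(no output)
```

View pics/topc.png

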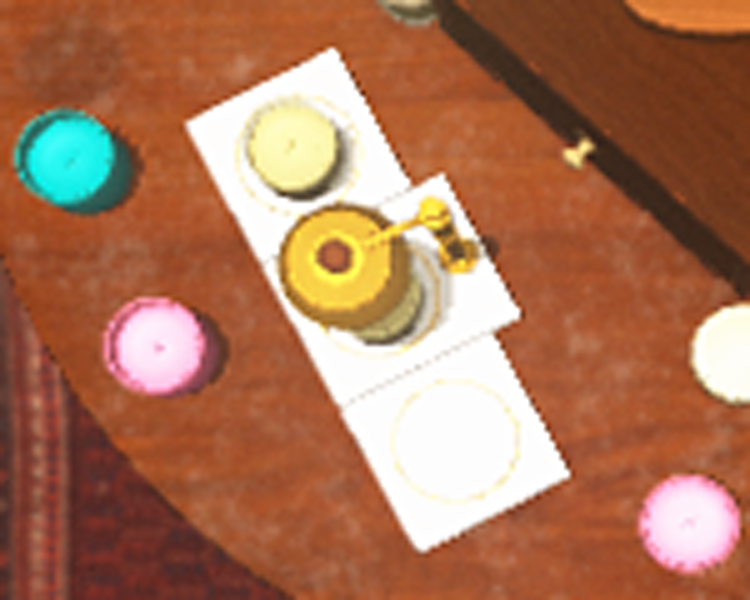

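View pics/scenec.png

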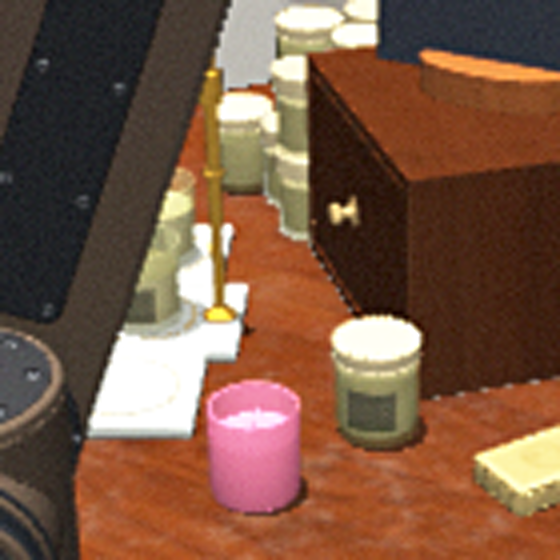

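```bash
cat > h.py <<'E'
import numpy as np, cv2
from scipy.optimize import least_squares
def cam(s):
    f=210/np.tan(np.radians(s["fov_y"]/2)); K=np.array([[f,0,s["cx"]],[0,f,s["cy"]],[0,0,1.]])
    return K,cv2.Rodrigues(np.array(s["rvec"]))[0],np.array(s["tvec"])
def proj(s,P):
    K,R,t=cam(s); q=(np.atleast_2d(P)@R.T+t)@K.T; return q[:,:2]/q[:,2:]
def back(s,uv,z):
    K,R,t=cam(s); d=R.T@np.linalg.inv(K)@np.array([uv[0],uv[1],1.]); c=-R.T@t
    return c+d*(z-c[2])/d[2]
def wcam(s,o):
    from scipy.spatial.transform import Rotation as Ro
    R=Ro.from_euler('xyz',o["orientation"],degrees=True).as_matrix(); T=np.eye(4);T[:3,:3]=R;T[:3,3]=o["tool_pos"]
    M=np.linalg.inv(T@s["mount"]); s=dict(s); s["rvec"]=cv2.Rodrigues(M[:3,:3])[0].ravel(); s["tvec"]=M[:3,3]; return s
E
python3 - <<'E'
from h import *
from plant import snapshot
s=snapshot("top")
px=np.array([(187,123),(335,47),(443,175),(521,316),(570,475),(420,552)])/[5,4.8]+[165,145]-.4
L=np.array([(-60,179.5,12),(60,179.5,12),(84,59.5,12),(84,-59.5,12),(60,-179.5,12),(-60,-179.5,12)])/1000
def W(p,L):
    c,q=np.cos(p[2]),np.sin(p[2]); return L@np.array([[c,-q,0],[q,c,0],[0,0,1]]).T+[p[0],p[1],0]
r=least_squares(lambda p:(proj(s,W(p,L))-px).ravel(),[.5,.2,-1.08])
print(r.x,np.degrees(r.x[2]),r.fun.reshape(-1,2).round(2))
p=r.x; np.save("lamp.npy",p)
print("rings",W(p,np.array([[0,0,.012],[0,.12,.012],[0,-.12,.012]])))
def b(u,v,z): 
    w=back(s,np.array([u,v])/[5,4.8]+[165,145]-.4,z); c,q=np.cos(p[2]),np.sin(p[2]);d=w[:2]-p[:2]; return w.round(4),(d@np.array([c,q])*1000).round(1),(d@np.array([-q,c])*1000).round(1)
print("wait",b(293,147,.086)); print("knob up",b(335,253,.273),b(335,253,.263)); print("restring",b(455,440,.012))
print("lampglass bottomedge ring",b(365,280,.012)); print("post",b(433,212,.265))
for n,u,v in [("pink",158,345),("turq",68,158),("pink2",690,523),("lid",745,355),("pl",580,150)]: print(n,b(u,v,.08))
E
```

```text
[ 0.51468659  0.22537902 -1.11094415] -63.6524107963718 [[-0.23 -0.04]
 [ 0.13  0.2 ]
 [ 0.06 -0.22]
 [ 0.08 -0.13]
 [ 0.17  0.04]
 [-0.2   0.16]]
rings [[0.51468659 0.22537902 0.012     ]
 [0.62222076 0.2786369  0.012     ]
 [0.40715241 0.17212114 0.012     ]]
wait (array([0.6156, 0.2731, 0.086 ]), np.float64(2.0), np.float64(111.6))
knob up (array([0.515 , 0.2243, 0.273 ]), np.float64(1.1), np.float64(-0.2)) (array([0.5163, 0.2254, 0.263 ]), np.float64(0.7), np.float64(1.5))
restring (array([0.4085, 0.1725, 0.012 ]), np.float64(0.2), np.float64(-118.6))
lampglass bottomedge ring (array([0.528 , 0.2335, 0.012 ]), np.float64(-1.4), np.float64(15.5))
post (array([0.5403, 0.1655, 0.265 ]), np.float64(65.0), np.float64(-3.6))
pink (array([0.478 , 0.3675, 0.08  ]), np.float64(-143.6), np.float64(30.2))
turq (array([0.6132, 0.4276, 0.08  ]), np.float64(-137.5), np.float64(178.0))
pink2 (array([0.3427, 0.0114, 0.08  ]), np.float64(115.4), np.float64(-249.1))
lid (array([ 0.4594, -0.0295,  0.08  ]), np.float64(203.9), np.float64(-162.6))
pl (array([0.6088, 0.0781, 0.08  ]), np.float64(173.7), np.float64(19.0))
```

Run:
```python
from h import *
from plant import snapshot,get_obs
s=snapshot("scene"); o=get_obs()
from scipy.spatial.transform import Rotation as Ro
R=Ro.from_euler('xyz',o["orientation"],degrees=True).as_matrix()
im=s["image"][:,:,::-1].copy()
z0,x0=60,440
c=cv2.resize(im[z0:330,x0:560],None,fx=3,fy=3,interpolation=cv2.INTER_CUBIC)[:,:]
c=c[-600:] ; off=270*3-len(c)
for zz in (0,-.066,-.1,-.15,-.2,-.25):
  for yy in (-.0965,0,.0965):
    for xx in (-.039,.039):
      P=o["tool_pos"]+R@np.array([xx,yy,zz]); u,v=(proj(s,P)[0]-[x0,z0])*3; 
      cv2.circle(c,(int(u),int(v-off)),3,(0,0,255) if yy else (0,255,0),-1)
cv2.imwrite("pics/grip.png",c)
```

```text
(no output)
```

View pics/grip.png

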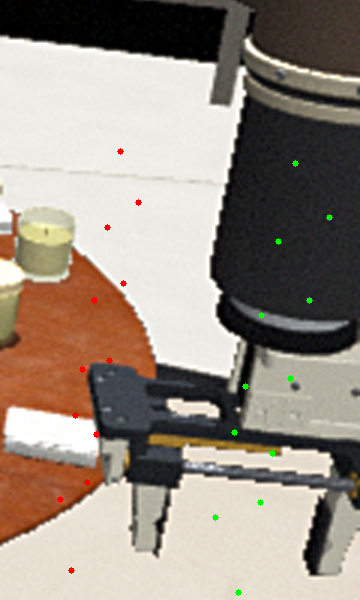

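Call:
jog_arm(
  commands=[
    [24,28,14,7],
    [24,28,14,7],
    [24,28,14,7],
    [24,28,14,7],
    [24,28,14,7],
    [24,28,14,7],
    [24,28,14,7],
    [24,28,14,7],
    [24,28,14,7],
    [24,28,14,7],
  ],
)

```text
clock: 1.08
tool_pos: [0.4173, -0.3698, 0.3675]
orientation: [-180.0, -0.0, -94.5]
force: [1.3, -0.2, -0.4]
opening: 0.0873
```

Call:
jog_arm(
  commands=[
    [2,40,0,3],
    [2,40,0,3],
    [2,40,0,3],
    [2,40,0,3],
    [2,40,0,3],
    [2,40,0,3],
    [2,40,0,3],
    [2,40,0,3],
    [2,40,0,3],
    [2,40,0,3],
  ],
)

```text
clock: 1.92
tool_pos: [0.436, 0.0304, 0.367]
orientation: [-179.9, 0.0, -64.7]
force: [1.3, -0.1, 0.4]
opening: 0.0872
```

Run:
```python
from plant import *
import cv2
o=get_obs(); print(o["clock"],o["tool_pos"],o["orientation"],o["joint_pos"])
for n in ("scene","top","wrist"):
    s=snapshot(n); cv2.imwrite(f"pics/{n}1.png",s["image"][:,:,::-1])
```

```text
1.9167 [0.43599989 0.03040082 0.36702682] [-1.79924750e+02  8.19232291e-03 -6.46668484e+01] [ 3.00167191e+01 -6.53876792e+00 -1.29058577e+01 -2.03341781e-03
 -8.35572422e+01 -4.68334605e+00]
```

View pics/scene1.png

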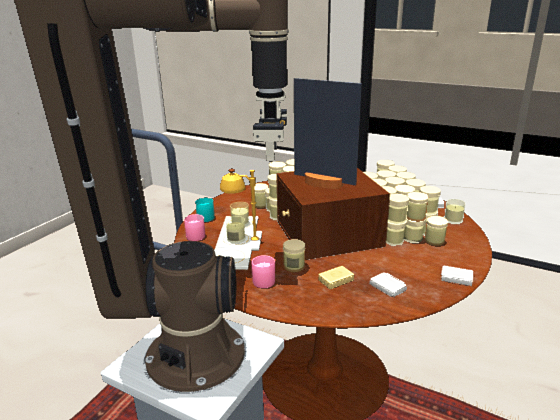

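View pics/wrist1.png

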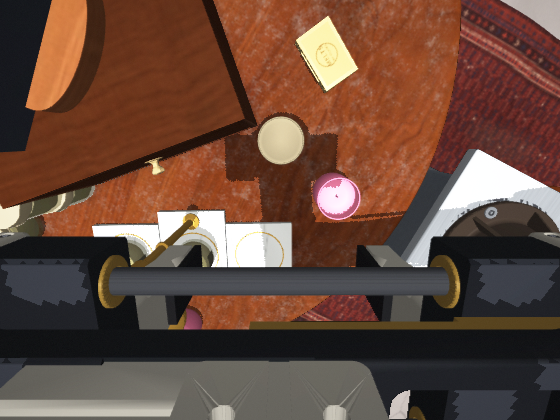

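View pics/top1.png

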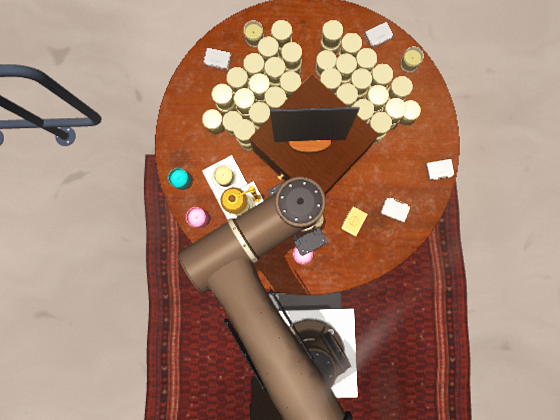

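Run:
```python
from h import *
from plant import *
s=snapshot("scene"); o=get_obs(); im=s["image"][:,:,::-1].copy()
P=o["tool_pos"]
x0,y0=200,0
c=cv2.resize(im[0:200,200:340],None,fx=3,fy=3,interpolation=cv2.INTER_CUBIC)
K,R,t=cam(s); right=R[0]; right=right-[0,0,right[2]]; right/=np.linalg.norm(right)
print("right dir",right, "tool x", np.cos(np.radians(o["orientation"][2])),np.sin(np.radians(o["orientation"][2])))
for h in np.arange(0,.45,.05):
  for d in (-.05,0,.05):
    u,v=(proj(s,P+[0,0,h]+d*right)[0]-[x0,y0])*3; cv2.circle(c,(int(u),int(v)),2,(0,0,255),-1)
    if d>0: cv2.putText(c,str(int(h*1000)),(int(u)+4,int(v)),0,.4,(0,0,255))
cv2.imwrite("pics/g2.png",c)
c=cv2.resize(im[160:290,180:320],None,fx=4,fy=4,interpolation=cv2.INTER_CUBIC)
p=np.load("lamp.npy");C,q=np.cos(p[2]),np.sin(p[2])
for L in [(-60,179.5,12),(60,179.5,12),(84,59.5,12),(84,-59.5,12),(60,-179.5,12),(-60,-179.5,12),(0,0,12),(0,120,12),(0,-120,12),(66,0,265),(0,0,273)]:
    x,y,z=np.array(L)/1000; u,v=(proj(s,[p[0]+C*x-q*y,p[1]+q*x+C*y,z])[0]-[180,160])*4; cv2.circle(c,(int(u+1.5),int(v+1.5)),3,(255,0,0),-1)
cv2.imwrite("pics/g3.png",c)
```

```text
right dir [ 0.47933028 -0.8776346   0.        ] tool x 0.42804289973421183 -0.9037584168278199
```

View pics/g2.png

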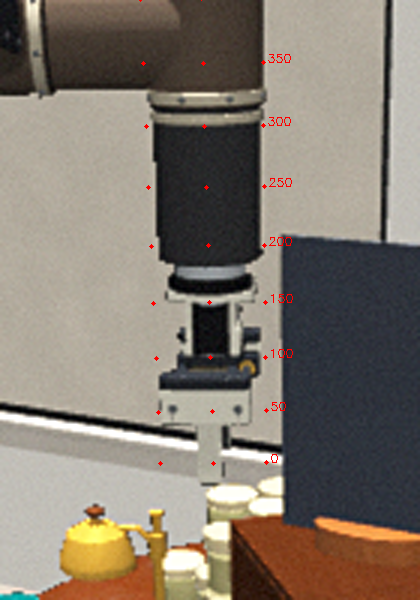

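View pics/g3.png

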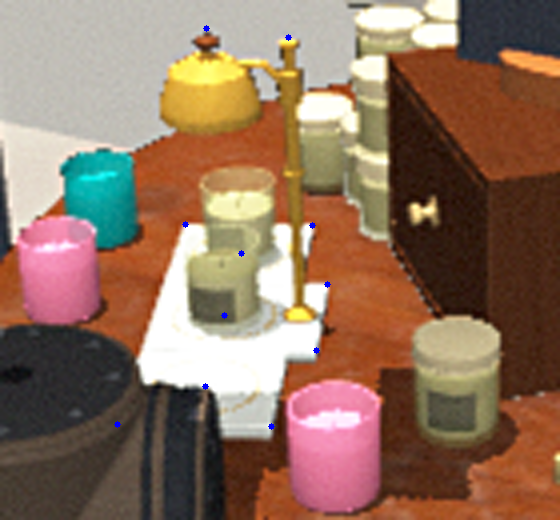

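Run:
```python
from h import *
from plant import *
s=snapshot("top")
im=cv2.imread("pics/top0.png")[85:245,150:310]
p=np.load("lamp.npy");C,q=np.cos(p[2]),np.sin(p[2])
c=cv2.resize(im,(640,640)[:2],interpolation=cv2.INTER_CUBIC)[:600]
for z,col in ((.09,(0,0,255)),(.012,(255,0,0))):
  for y in (200,250,300,350):
   for x in (-40,0,40,80):
    xx,yy=x/1000,y/1000;u,v=(proj(s,[p[0]+C*xx-q*yy,p[1]+q*xx+C*yy,z])[0]-[150,85]+.5)*4; cv2.circle(c,(int(u),int(v)),3,col,-1)
cv2.imwrite("pics/jars.png",c)
```

```text
(no output)
```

View pics/jars.png

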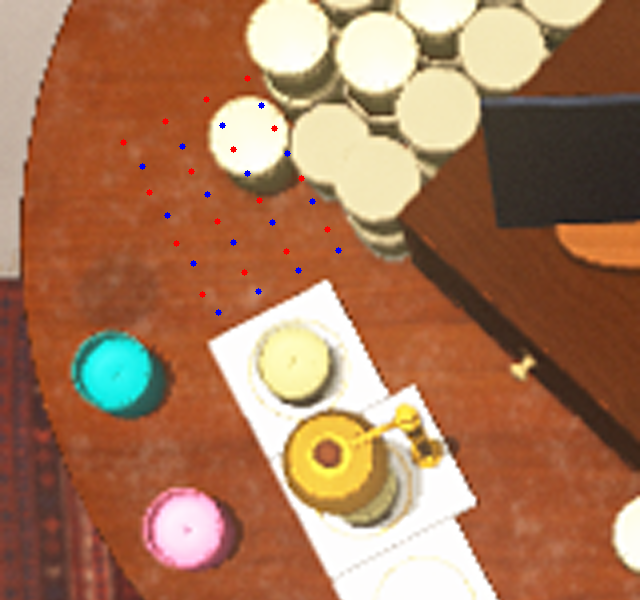

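Call:
jog_arm(
  commands=[
    [27,29,-1,0.1],
    [27,29,-1,0.1],
    [27,29,-1,0.1],
    [27,29,-1,0.1],
    [27,29,-1,0.1],
    [27,29,-1,0.1],
    [27,29,-1,0.1],
    [27,29,-1,0.1],
    [27,29,-1,0.1],
    [27,29,-1,0.1],
  ],
  fingers=50,
)

```text
clock: 3.0
tool_pos: [0.7088, 0.3172, 0.3562]
orientation: [180.0, -0.0, -64.0]
force: [0.8, 0.2, 0.3]
opening: 0.0503
```

```bash
cat > st.py <<'E'
from h import *
from plant import *
import sys
def lampxy(w):
    p=np.load("lamp.npy");C,q=np.cos(p[2]),np.sin(p[2]);d=np.array(w[:2])-p[:2];return np.array([C*d[0]+q*d[1],-q*d[0]+C*d[1]])*1000
def toworld(x,y,z=0):
    p=np.load("lamp.npy");C,q=np.cos(p[2]),np.sin(p[2]);x,y=x/1000,y/1000;return np.array([p[0]+C*x-q*y,p[1]+q*x+C*y,z/1000])
if __name__=="__main__":
    o=get_obs(); print("t",o["clock"],"tcp",o["tool_pos"].round(4),"yaw",o["orientation"].round(1),"F",o["force"].round(1),"open",o["opening"]); print("lamp xy",lampxy(o["tool_pos"]).round(1))
    if len(sys.argv)>1:
        tag=sys.argv[1]
        for n in sys.argv[2:]:
            s=snapshot(n); im=s["image"][:,:,::-1].copy(); cv2.imwrite(f"pics/{n}{tag}.png",im)
            if n=="scene": cv2.imwrite(f"pics/scz{tag}.png",cv2.resize(im[130:290,160:340],None,fx=4,fy=3.7,interpolation=cv2.INTER_CUBIC)[:600])
            if n=="top": cv2.imwrite(f"pics/topz{tag}.png",cv2.resize(im[105:265,150:310],None,fx=3.7,fy=3.7,interpolation=cv2.INTER_CUBIC))
E
python3 st.py a scene top wrist
```

```text
t 3.0 tcp [0.7088 0.3172 0.3562] yaw [180.  -0. -64.] F [0.8 0.2 0.3] open 0.05031772703672865
lamp xy [  3.9 214.7]
```

View pics/scza.png

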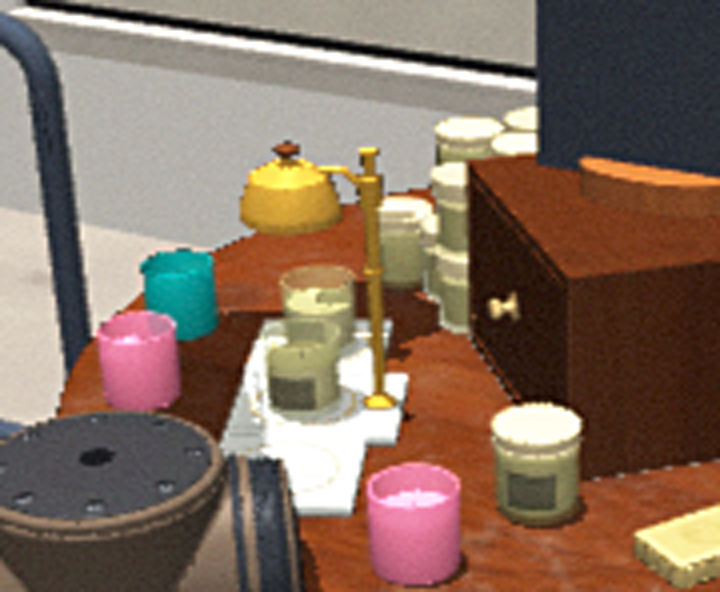

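View pics/wrista.png

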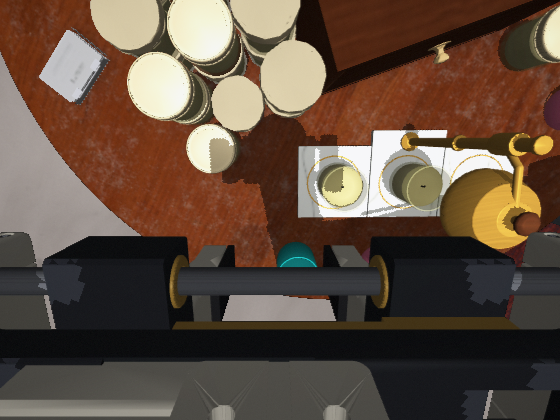

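View pics/topza.png

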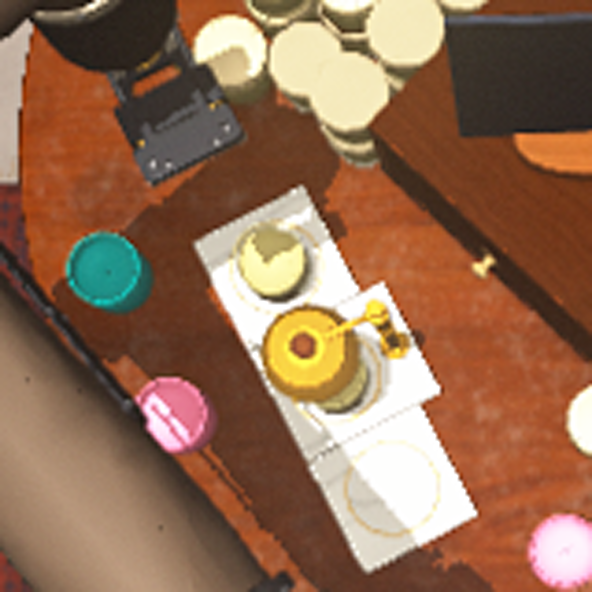

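```bash
cat > ov.py <<'E'
from st import *
def overlay(img,sc,glasses,box,k,out,tiles=True):
    x0,y0,x1,y1=box; c=cv2.resize(img[y0:y1,x0:x1],None,fx=k,fy=k,interpolation=cv2.INTER_CUBIC)
    def pl(P,col): 
        u=((proj(sc,np.array(P))-[x0,y0]+.5)*k).round().astype(int); cv2.polylines(c,[u.reshape(-1,1,2)],True,col,1)
    if tiles:
        pl([toworld(x,y,12) for x,y in [(-60,179.5),(60,179.5),(60,60),(84,59.5),(84,-59.5),(60,-60),(60,-179.5),(-60,-179.5)]],(255,0,0))
        for y in (-120,0,120): pl([toworld(45*np.cos(a),y+45*np.sin(a),12) for a in np.linspace(0,6.28,40)],(255,0,255))
    for gx,gy in glasses:
        for z,col in ((12,(0,0,255)),(86,(0,255,0))): pl([toworld(gx+33.5*np.cos(a),gy+33.5*np.sin(a),z) for a in np.linspace(0,6.28,40)],col)
    cv2.imwrite(out,c)
E
python3 - <<'E'
from ov import *
o=get_obs(); s=snapshot("wrist"); sc=wcam(s,o)
overlay(s["image"][:,:,::-1].copy(),sc,[(0,114),(0,0)],(280,110,540,240),3,"pics/ova.png")
E
```

```text
(no output)
```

View pics/ova.png

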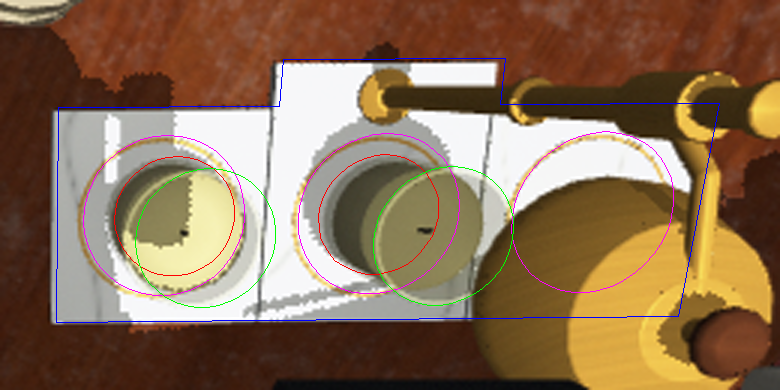

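Call:
jog_arm(
  commands=[
    [0,0,-32,0],
    [0,0,-32,0],
    [0,0,-32,0],
    [0,0,-32,0],
    [0,0,-32,0],
    [0,0,-32,0],
    [0,0,-32,0],
    [0,0,-25,0],
    [0,0,-15,0],
    [0,0,0,0.3],
  ],
)

```text
clock: 4.03
tool_pos: [0.705, 0.3152, 0.0899]
orientation: [179.7, -0.0, -63.7]
force: [-0.8, 0.2, -1.3]
opening: 0.0497
```

```bash
python3 st.py b scene top wrist
```

```text
t 4.0333 tcp [0.705  0.3152 0.0899] yaw [179.7  -0.  -63.7] F [-0.8  0.2 -1.3] open 0.04974688722597566
lamp xy [  3.9 210.4]
```

View pics/sczb.png

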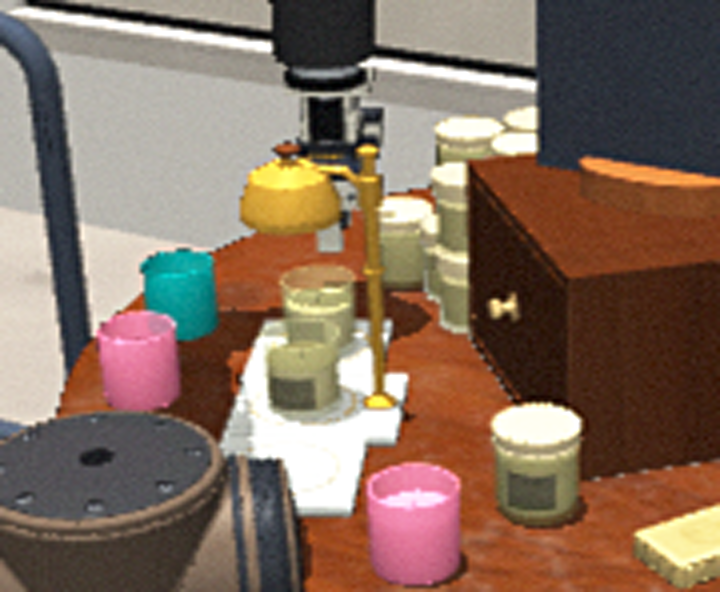

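View pics/wristb.png

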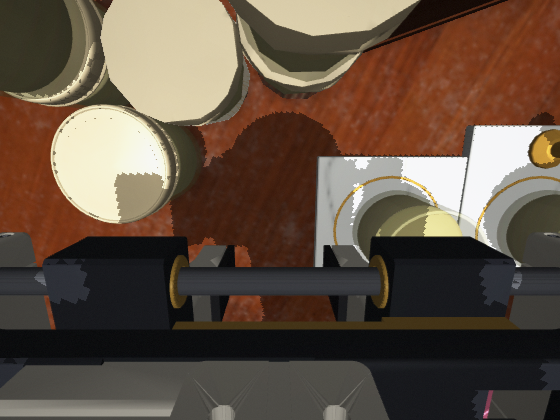

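View pics/topzb.png

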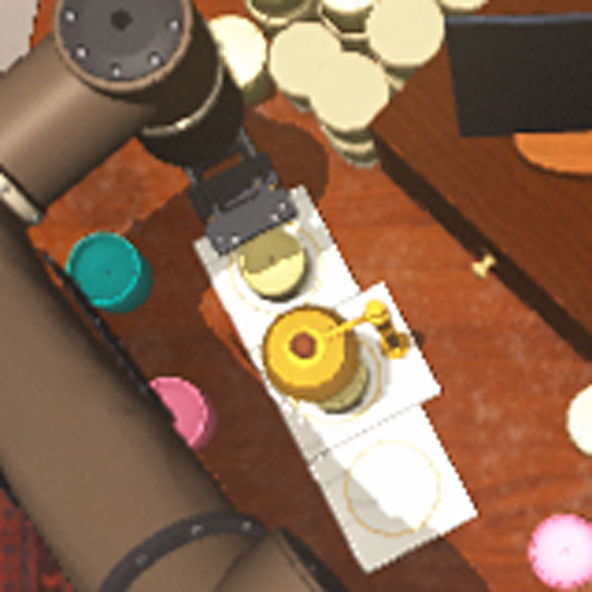

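Call:
jog_arm(
  commands=[
    [-1,2,-12,0],
    [-1,2,-12,0],
    [0,0,-12,0],
    [0,0,-10,0],
    [0,0,-8,0],
    [0,0,-6,0],
    [0,0,0,0],
    [0,0,0,0],
    [0,0,0,0],
    [0,0,0,0],
  ],
)

```text
clock: 5.02
tool_pos: [0.7051, 0.3228, 0.0333]
orientation: [-179.9, 0.0, -63.5]
force: [-0.0, -0.0, 0.8]
opening: 0.0496
```

```bash
python3 st.py c wrist
```

```text
t 5.0167 tcp [0.7051 0.3228 0.0333] yaw [-179.9    0.   -63.5] F [-0.  -0.   0.8] open 0.04958973340367503
lamp xy [ -2.8 213.9]
```

View pics/wristc.png

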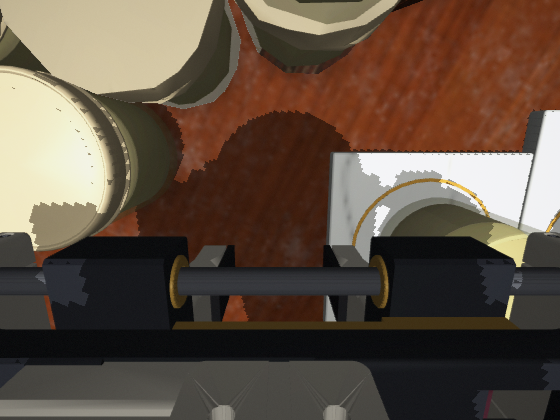

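Call:
jog_arm(
  commands=[
    [-6,-6,-2,0],
    [-7.2,-3.5,0,0],
    [-4.5,-2.2,0,0],
    [-4.5,-2.2,0,0],
    [-5.4,-2.7,0,0],
    [-5.4,-2.7,0,0],
    [-3.6,-1.8,0,0],
    [-1.8,-0.9,0,0],
    [0,0,0,0],
    [0,0,0,0],
  ],
)

```text
clock: 5.9
tool_pos: [0.666, 0.3005, 0.0305]
orientation: [180.0, -0.0, -63.5]
force: [0.5, -0.7, 0.6]
opening: 0.0501
```

Call:
jog_arm(
  commands=[
    [3.6,1.8,0,0],
    [7.2,3.5,0,0],
    [7.2,3.5,0,0],
    [4.5,2.2,0,0],
    [0,0,0,0],
    [0,0,0,0],
    [0,0,0,0],
    [0,0,0,0],
    [0,0,0,0],
    [0,0,0,0],
  ],
)

```text
clock: 6.73
tool_pos: [0.6886, 0.3115, 0.0307]
orientation: [-180.0, 0.0, -63.5]
force: [-0.1, -0.1, 0.1]
opening: 0.05
```

```bash
python3 st.py d wrist scene
```

```text
t 6.7333 tcp [0.6886 0.3115 0.0307] yaw [-180.     0.   -63.5] F [-0.1 -0.1  0.1] open 0.05000671091916594
lamp xy [ -0.  194.1]
```

View pics/wristd.png

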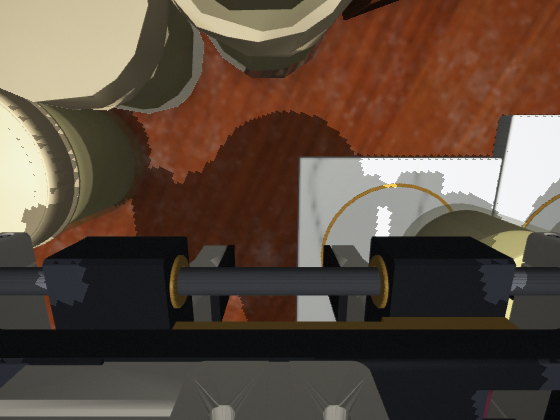

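View pics/sczd.png

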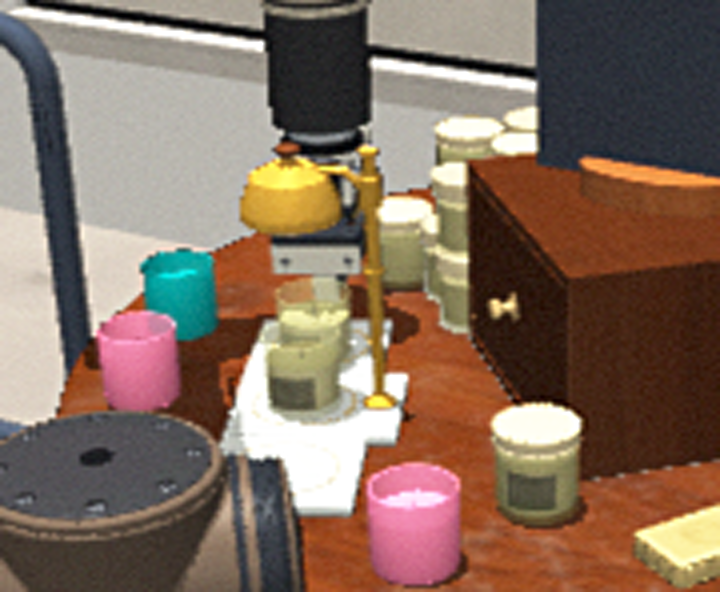

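Call:
jog_arm(
  commands=[
    [0,0,0,0],
    [0,0,0,0],
    [0,0,0,0],
    [0,0,0,0],
    [-3.6,-1.8,0,0],
    [-5.4,-2.7,0,0],
    [-5.4,-2.7,0,0],
    [-5.4,-2.7,0,0],
    [-3.6,-1.8,0,0],
    [0,0,0,0],
  ],
  fingers=87.6,
)

```text
clock: 7.67
tool_pos: [0.6644, 0.2995, 0.0309]
orientation: [180.0, 0.0, -63.5]
force: [-0.3, 0.0, -0.5]
opening: 0.0874
```

Call:
jog_arm(
  commands=[
    [-3.6,-1.8,0,0],
    [-5.4,-2.7,0,0],
    [-5.4,-2.7,0,0],
    [-5.4,-2.7,0,0],
    [-5.4,-2.7,0,0],
    [-3.6,-1.8,0,0],
    [-1.8,-0.9,0,0],
    [0,0,0,0],
    [0,0,0,0],
    [0,0,0,0],
  ],
)

```text
clock: 8.5
tool_pos: [0.6342, 0.2842, 0.0302]
orientation: [179.9, -0.0, -63.5]
force: [1.0, 0.1, 0.2]
opening: 0.0874
```

```bash
python3 st.py e wrist scene top
```

```text
t 8.5 tcp [0.6342 0.2842 0.0302] yaw [179.9  -0.  -63.5] F [1.  0.1 0.2] open 0.08741409326270397
lamp xy [  0.4 133.2]
```

View pics/wriste.png

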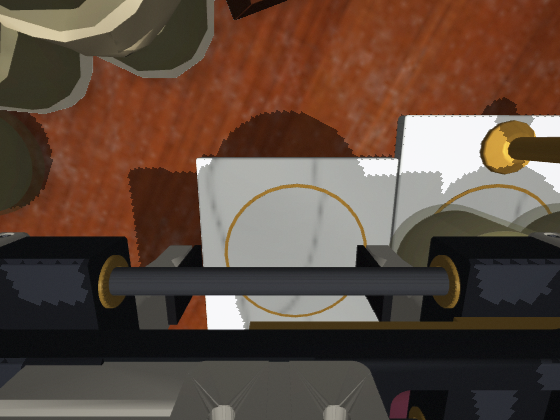

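View pics/scze.png

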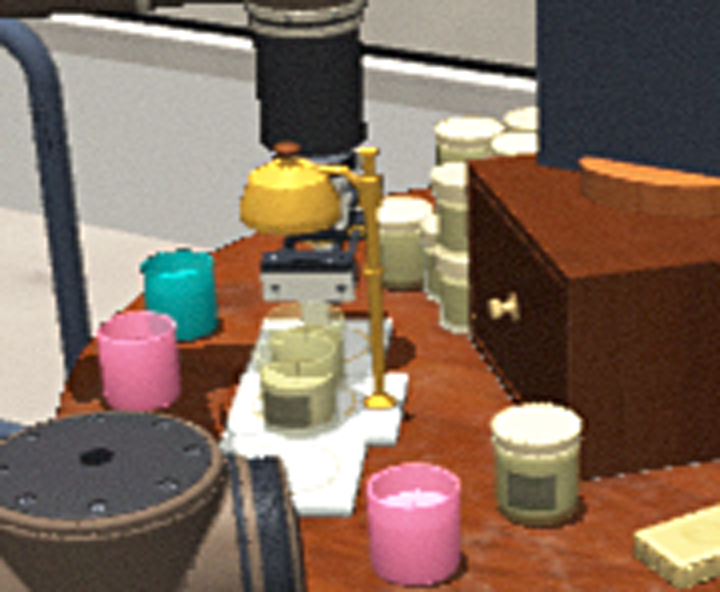

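View pics/topze.png

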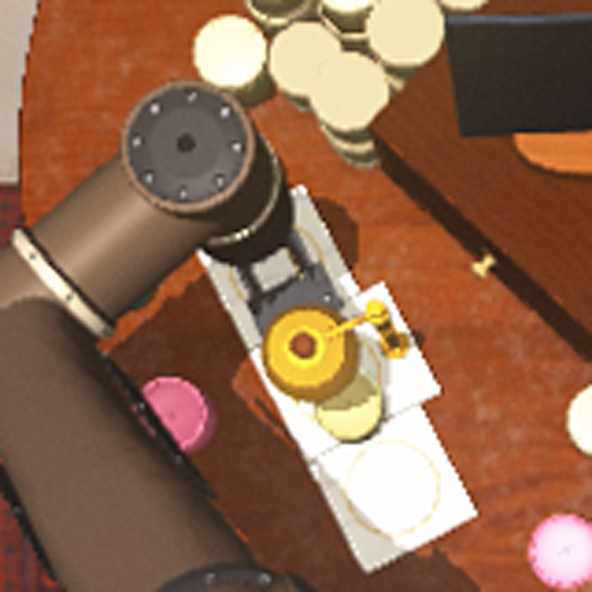

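Call:
jog_arm(
  commands=[
    [-2.7,-1.4,0,0],
    [-4.5,-2.2,0,0],
    [-4.5,-2.2,0,0],
    [-3.6,-1.8,0,0],
    [-1.8,-0.9,0,0],
    [-0.9,-0.4,0,0],
    [0,0,0,0],
    [0,0,0,0],
    [0,0,0,0],
    [0,0,0,0],
  ],
)

```text
clock: 9.48
tool_pos: [0.6166, 0.2756, 0.0304]
orientation: [180.0, -0.0, -63.5]
force: [0.1, 0.1, -0.7]
opening: 0.0875
```

```bash
python3 st.py f wrist scene top
python3 - <<'E'
from ov import *
s=snapshot("scene"); overlay(s["image"][:,:,::-1].copy(),s,[(0,15),(0,-52)],(200,190,290,290),6,"pics/ovf.png")
s=snapshot("top"); overlay(s["image"][:,:,::-1].copy(),s,[(0,15),(0,-52)],(190,140,290,240),6,"pics/ovf2.png")
E
```

```text
t 9.4833 tcp [0.6166 0.2756 0.0304] yaw [180.   -0.  -63.5] F [ 0.1  0.1 -0.7] open 0.08753198829428038
lamp xy [  0.3 113.6]
```

View pics/ovf.png

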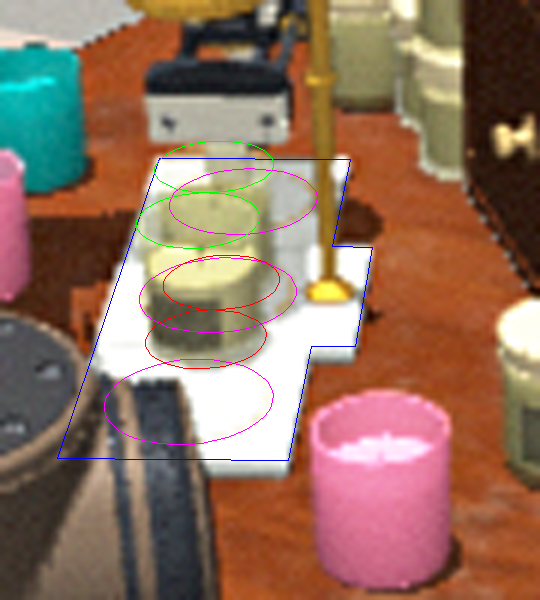

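View pics/ovf2.png

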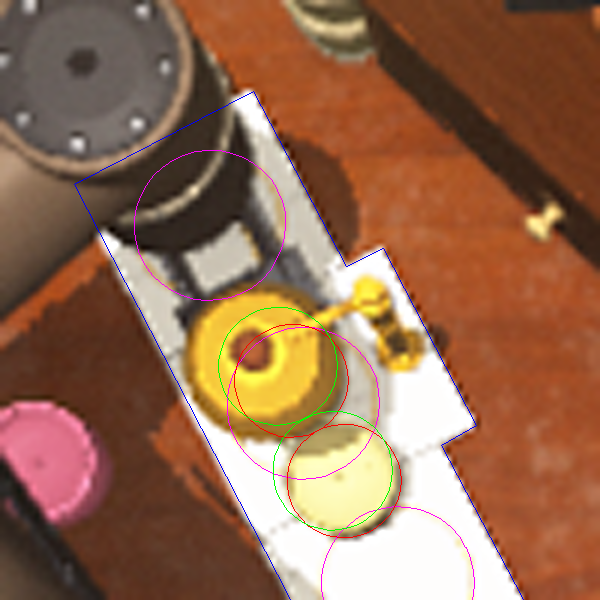

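Call:
jog_arm(
  commands=[
    [6,3,0,0],
    [10,5,0,0],
    [10,5,0,0],
    [10,5,0,0],
    [2,1,20,0],
    [0,0,40,0],
    [0,0,41,0],
    [0,0,41,0],
    [0,0,41,0],
    [0,0,41,0],
  ],
)

```text
clock: 10.57
tool_pos: [0.6546, 0.2944, 0.2567]
orientation: [180.0, -0.0, -63.5]
force: [1.8, 1.1, -0.3]
opening: 0.0877
```

Call:
jog_arm(
  commands=[
    [0,0,40,0],
    [0,0,40,-6],
    [-31,-1.5,0,-6],
    [-31,-1.5,0,-6],
    [-31,-1.5,0,-6],
    [-31,-1.5,0,-6],
    [-31,-1.5,0,-6],
    [-31,-1.5,0,-6],
    [-31,-1.5,0,-6],
    [-30,-1.5,0,-6],
  ],
)

```text
clock: 11.4
tool_pos: [0.4064, 0.2822, 0.3346]
orientation: [180.0, -0.0, -117.8]
force: [-1.7, 0.7, 0.2]
opening: 0.0879
```

```bash
python3 st.py g wrist scene top;  python3 - <<'E'
from ov import *
print(toworld(-100,-69))
s=snapshot("scene"); overlay(s["image"][:,:,::-1].copy(),s,[(0,14),(0,-53)],(200,190,290,290),6,"pics/ovg.png")
o=get_obs(); s=snapshot("wrist"); sc=wcam(s,o); overlay(s["image"][:,:,::-1].copy(),sc,[(0,14),(0,-53)],(0,0,560,300),1.4,"pics/ovg3.png")
E
```

```text
t 11.4 tcp [0.4064 0.2822 0.3346] yaw [ 180.    -0.  -117.8] F [-1.7  0.7  0.2] open 0.08788860434232713
lamp xy [-99.  -71.8]
[0.40847287 0.28436755 0.        ]
```

View pics/ovg.png

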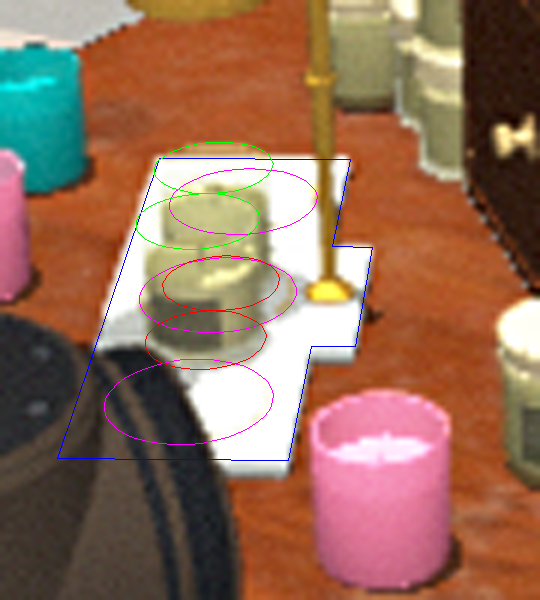

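View pics/ovg3.png

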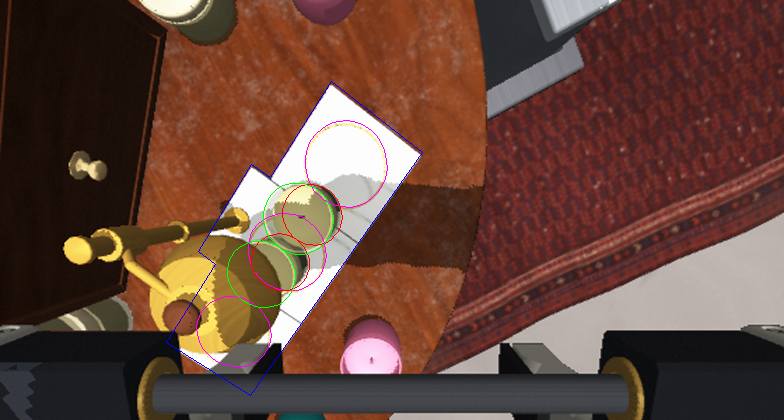

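View pics/topzg.png

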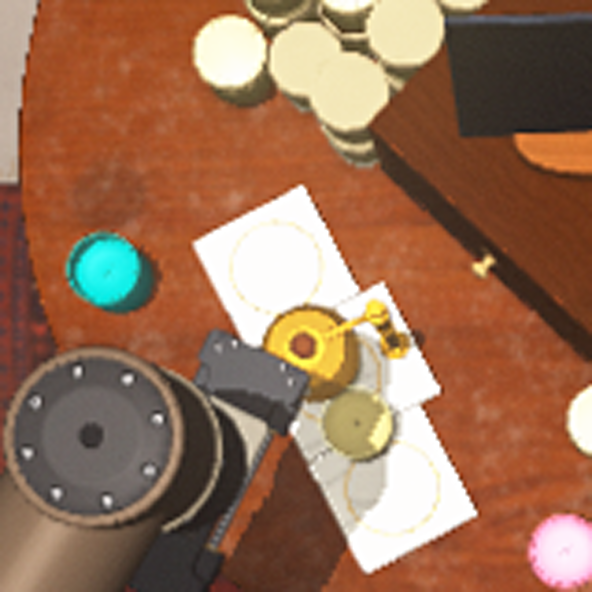

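Call:
jog_arm(
  commands=[
    [-9,8,0,0],
    [-9,8,0,0],
    [0,0,-40,0],
    [0,0,-40,0],
    [0,0,-40,0],
    [0,0,-40,0],
    [0,0,-40,0],
    [0,0,-40,0],
    [0,0,-25,0],
    [0,0,0,0],
  ],
)

```text
clock: 12.48
tool_pos: [0.3883, 0.2953, 0.064]
orientation: [179.9, -0.6, -117.6]
force: [-0.5, -0.6, 0.4]
opening: 0.0871
```

```bash
python3 st.py h wrist scene top
```

```text
t 12.4833 tcp [0.3883 0.2953 0.064 ] yaw [ 179.9   -0.6 -117.6] F [-0.5 -0.6  0.4] open 0.08705975441902171
lamp xy [-118.7  -82.2]
```

View pics/wristh.png

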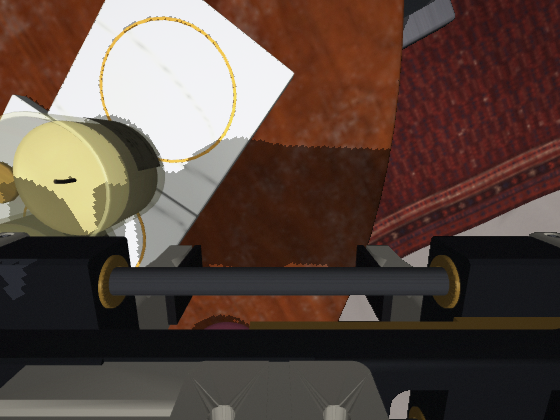

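View pics/sceneh.png

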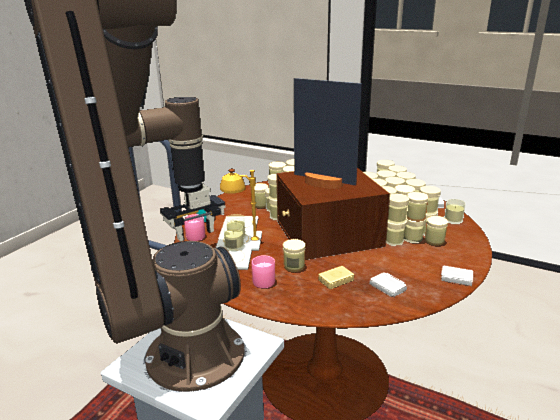

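View pics/topzh.png

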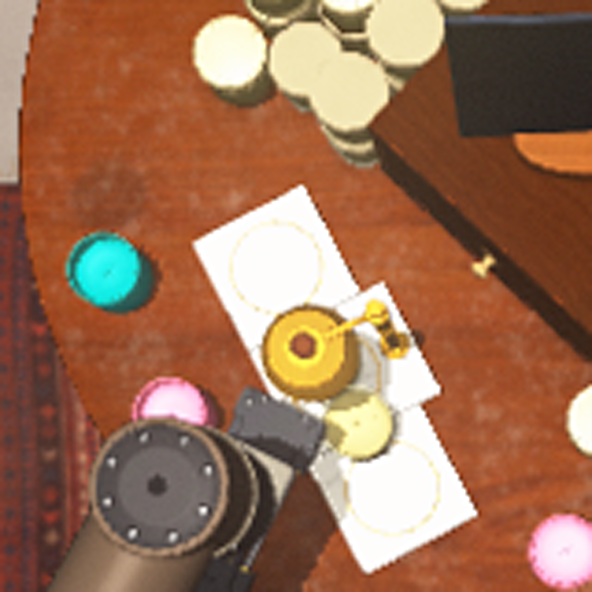

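Call:
jog_arm(
  commands=[
    [0,0,-10,0],
    [0,0,-12,0],
    [0,0,-10,0],
    [0,0,-6,0],
    [0,0,0,0],
    [0,0,0,0],
    [0,0,0,0],
    [0,0,0,0],
    [0,0,0,0],
    [0,0,0,0],
  ],
)

```text
clock: 13.47
tool_pos: [0.3899, 0.2989, 0.032]
orientation: [-180.0, 0.0, -117.5]
force: [0.5, 0.2, -0.4]
opening: 0.0875
```

```bash
python3 st.py
python3 - <<'E'
from ov import *
o=get_obs(); s=snapshot("wrist"); sc=wcam(s,o); overlay(s["image"][:,:,::-1].copy(),sc,[(0,15),(0,-53)],(0,0,560,330),1.4,"pics/ovi.png")
E
```

```text
t 13.4667 tcp [0.3899 0.2989 0.032 ] yaw [-180.     0.  -117.5] F [ 0.5  0.2 -0.4] open 0.08748258846485477
lamp xy [-121.2  -79.2]
```

View pics/ovi.png

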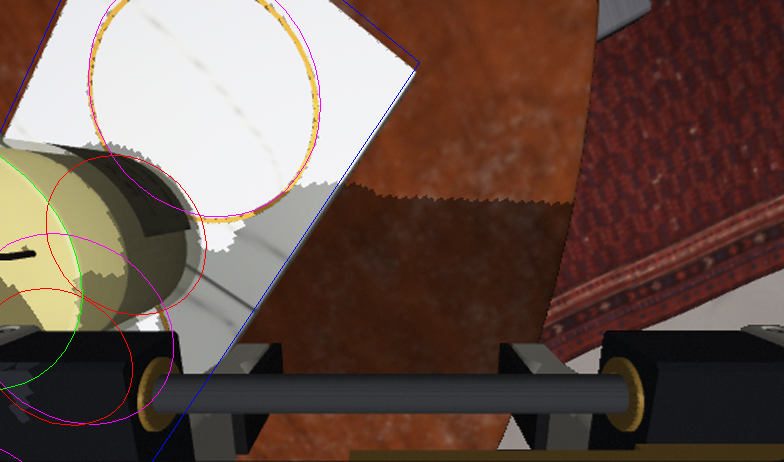

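Call:
jog_arm(
  commands=[
    [5,-3.2,0,0],
    [5,-3.2,0,0],
    [6,-3.8,-1,0],
    [6,-3.8,-1,0],
    [6,-3.8,0,0],
    [6,-3.8,0,0],
    [4,-2.5,0,0],
    [3,-1.9,0,0],
    [0,0,0,0],
    [0,0,0,0],
  ],
)

```text
clock: 14.35
tool_pos: [0.4309, 0.2725, 0.0295]
orientation: [180.0, -0.0, -117.6]
force: [0.7, -0.0, 1.2]
opening: 0.0878
```

```bash
python3 st.py i2 wrist scene top
python3 - <<'E'
from ov import *
s=snapshot("scene"); overlay(s["image"][:,:,::-1].copy(),s,[(0,15),(0,-53)],(200,190,290,290),6,"pics/ovj.png")
s=snapshot("top"); overlay(s["image"][:,:,::-1].copy(),s,[(0,15),(0,-53)],(190,140,290,240),6,"pics/ovj2.png")
E
```

```text
t 14.35 tcp [0.4309 0.2725 0.0295] yaw [ 180.    -0.  -117.6] F [ 0.7 -0.   1.2] open 0.0877581591037783
lamp xy [-79.4 -54.2]
```

View pics/ovj2.png

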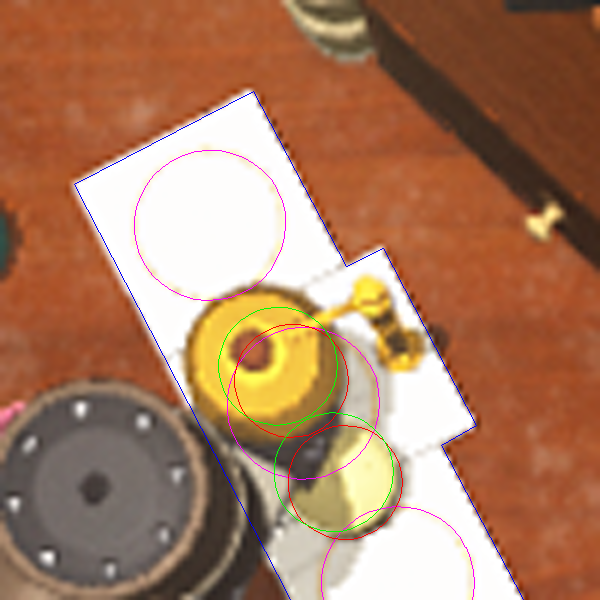

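View pics/ovj.png

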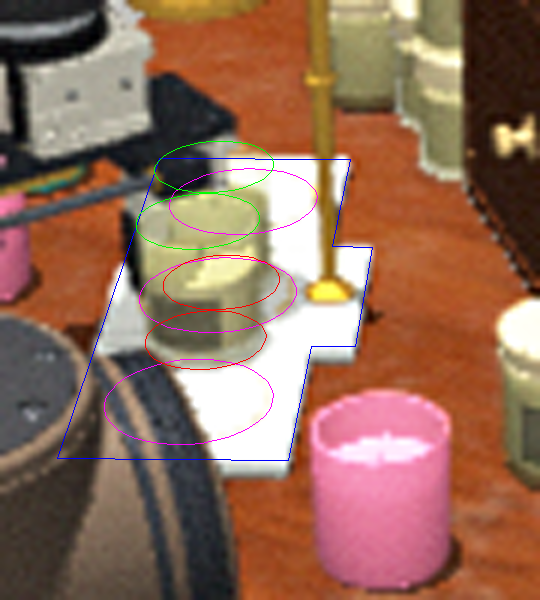

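View pics/wristi2.png

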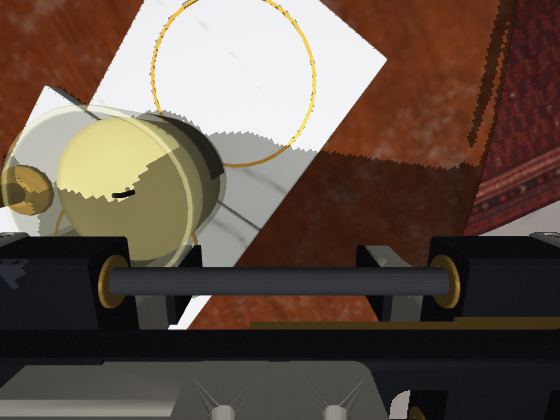

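Call:
jog_arm(
  commands=[
    [-1.4,-1.4,0,0],
    [-2,-2.1,0,0],
    [-2.4,-2.5,0,0],
    [-2.4,-2.5,0,0],
    [-2.4,-2.5,0,0],
    [-2,-2.1,0,0],
    [-1.2,-1.3,0,0],
    [0,0,0,0],
    [0,0,0,0],
    [0,0,0,0],
  ],
)

```text
clock: 15.43
tool_pos: [0.4167, 0.2578, 0.0294]
orientation: [180.0, -0.1, -117.5]
force: [0.3, 0.1, 0.0]
opening: 0.0878
```

```bash
python3 st.py k wrist scene top
```

```text
t 15.4333 tcp [0.4167 0.2578 0.0294] yaw [ 1.800e+02 -1.000e-01 -1.175e+02] F [0.3 0.1 0. ] open 0.08779795871168655
lamp xy [-72.6 -73.4]
```

View pics/wristk.png

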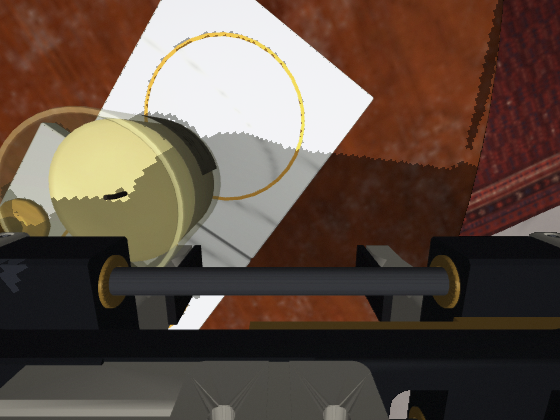

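View pics/topzk.png

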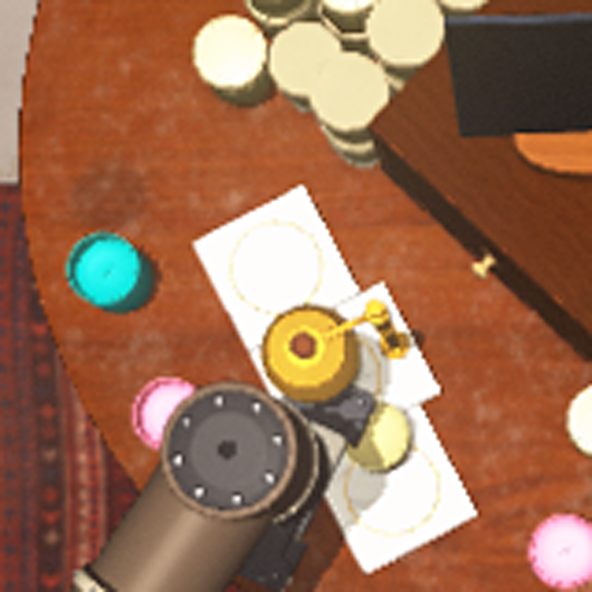

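Call:
jog_arm(
  commands=[
    [0.9,1.8,0,0],
    [2.7,-2.8,0,0],
    [2.8,-2.9,0,0],
    [0,0,0,0],
    [-2,-2,0,0],
    [-3,-2.9,0,0],
    [-4,-3.9,0,0],
    [-4,-3.9,0,0],
    [-2.4,-2.3,0,0],
    [-1.2,-1.1,0,0],
  ],
)

```text
clock: 16.42
tool_pos: [0.4061, 0.2377, 0.0297]
orientation: [180.0, 0.0, -117.5]
force: [0.5, 1.3, -0.1]
opening: 0.0875
```

```bash
python3 st.py l wrist scene top
python3 - <<'E'
from ov import *
s=snapshot("top"); overlay(s["image"][:,:,::-1].copy(),s,[(18,-91)],(190,150,290,250),6,"pics/ovl.png")
E
```

```text
t 16.4167 tcp [0.4061 0.2377 0.0297] yaw [ 180.     0.  -117.5] F [ 0.5  1.3 -0.1] open 0.08748660604596126
lamp xy [-59.2 -91.8]
```

View pics/wristl.png

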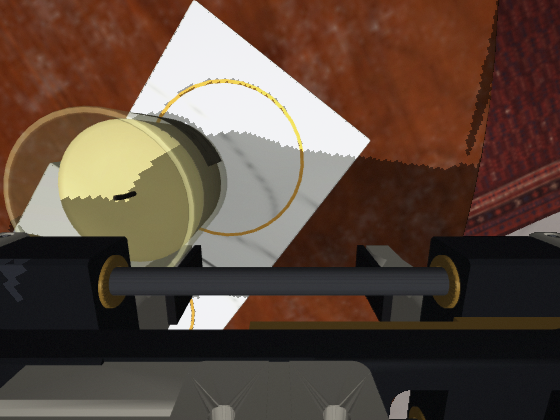

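View pics/ovl.png

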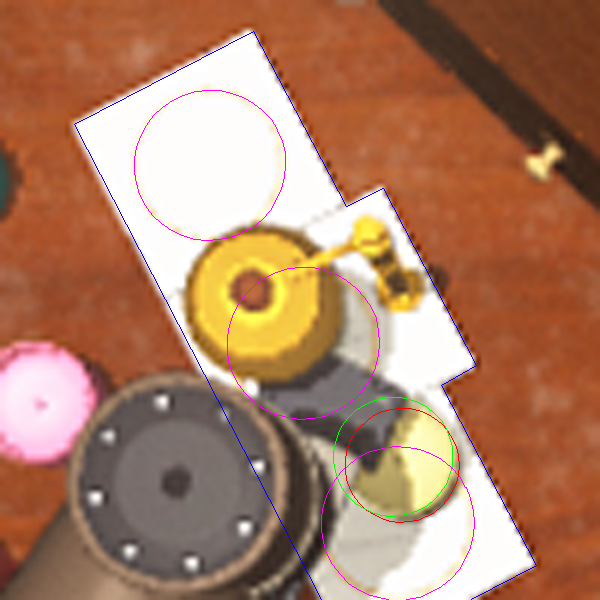

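Call:
jog_arm(
  commands=[
    [0.9,1.8,0,0],
    [-5,2.6,0,0],
    [-10,5.2,0,0],
    [-11,5.8,0,0],
    [-11,5.8,0,0],
    [-11,5.8,0,0],
    [0,0,15,0],
    [0,0,35,0],
    [0,0,40,0],
    [0,0,25,0],
  ],
)

```text
clock: 17.45
tool_pos: [0.3599, 0.266, 0.1477]
orientation: [-180.0, 0.1, -117.5]
force: [1.2, 1.0, 0.2]
opening: 0.0876
```

```bash
python3 st.py m wrist top
python3 - <<'E'
from ov import *
o=get_obs(); s=snapshot("wrist"); sc=wcam(s,o); overlay(s["image"][:,:,::-1].copy(),sc,[(18,-91),(0,15)],(0,0,560,330),1.4,"pics/ovm.png")
print(toworld(18,-95),toworld(0,-120))
E
```

```text
t 17.45 tcp [0.3599 0.266  0.1477] yaw [-1.800e+02  1.000e-01 -1.175e+02] F [1.2 1.  0.2] open 0.08756216037541997
lamp xy [-105.1 -120.7]
[0.43754405 0.16708641 0.        ] [0.40715241 0.17212114 0.        ]
```

View pics/ovm.png

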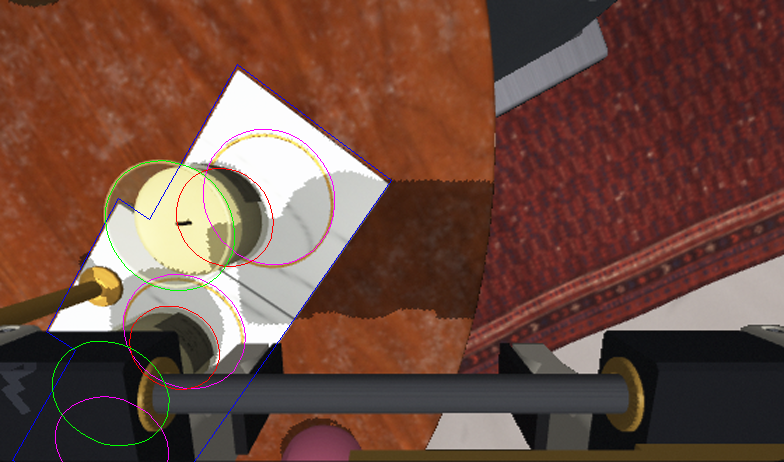

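View pics/topzm.png

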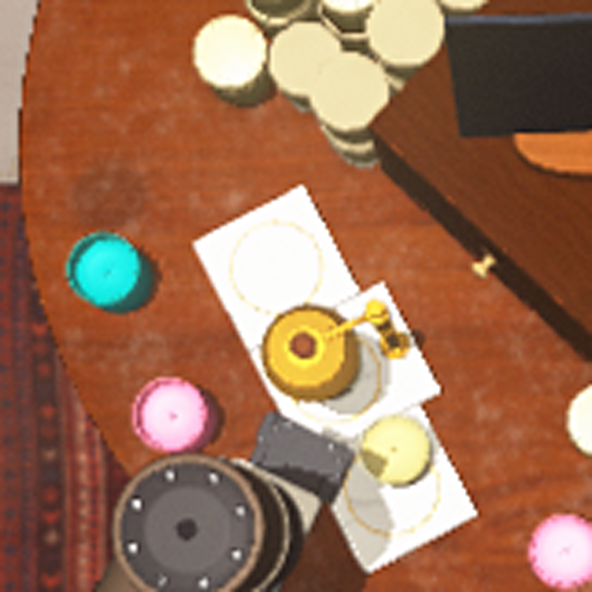

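Call:
jog_arm(
  commands=[
    [0,0,0,-7.1],
    [0,0,0,-7.1],
    [0,0,0,-7.1],
    [0,0,0,-7.1],
    [6,-8,0,-7.1],
    [15,-19,0,-0.6],
    [18,-23,0,0],
    [18,-23,0,0],
    [14,-18,0,0],
    [6.6,-8,0,0],
  ],
)

```text
clock: 18.43
tool_pos: [0.4374, 0.1642, 0.1432]
orientation: [-180.0, -0.1, -153.7]
force: [-0.3, -0.4, -0.2]
opening: 0.0878
```

Call:
jog_arm(
  commands=[
    [0,0,-10,0],
    [0,0,-10,0],
    [0,0,-10,0],
    [0,0,0,0],
    [0,0,0,0],
    [0,0,0,0],
    [0,0,0,0],
    [0,0,0,0],
    [0,0,0,0],
    [0,0,0,0],
  ],
)

```text
clock: 19.27
tool_pos: [0.4373, 0.1664, 0.1149]
orientation: [180.0, 0.0, -153.6]
force: [-0.3, 0.3, 0.1]
opening: 0.0874
```

```bash
python3 st.py n wrist top scene
```

```text
t 19.2667 tcp [0.4373 0.1664 0.1149] yaw [ 180.     0.  -153.6] F [-0.3  0.3  0.1] open 0.08737326589210194
lamp xy [ 18.5 -95.5]
```

View pics/wristn.png

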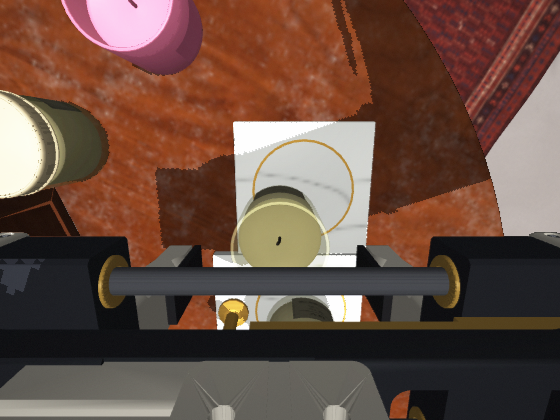

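View pics/sczn.png

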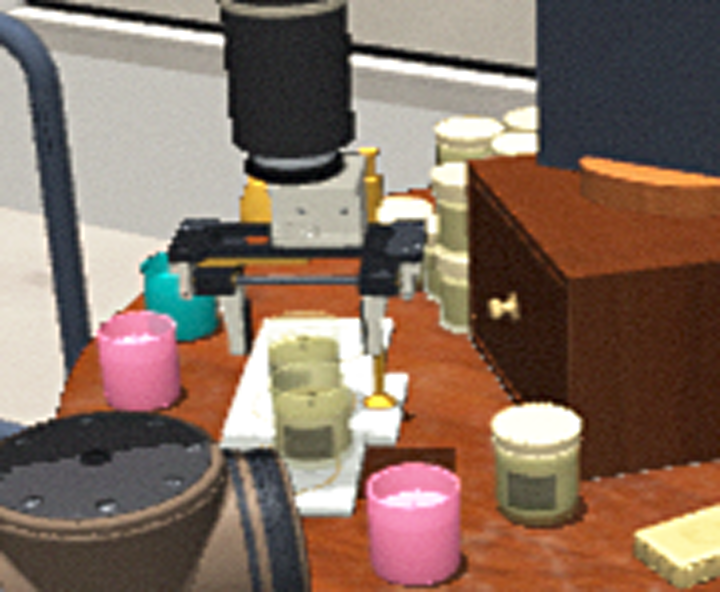

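View pics/topzn.png

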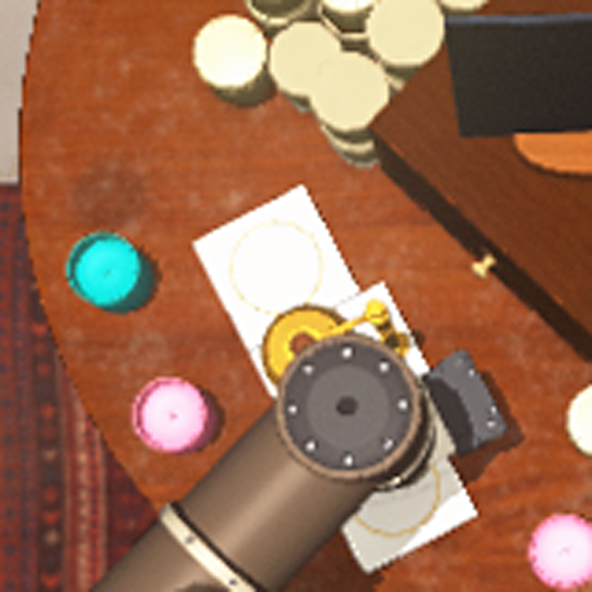

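Call:
jog_arm(
  commands=[
    [-1.3,-0.7,-10,0],
    [0,0,-15,0],
    [0,0,-15,0],
    [0,0,-15,0],
    [0,0,-15,0],
    [0,0,-9,0],
    [0,0,-6,0],
    [0,0,0,0],
    [0,0,0,0],
    [0,0,0,0],
  ],
)

```text
clock: 20.25
tool_pos: [0.4364, 0.1659, 0.0302]
orientation: [180.0, 0.1, -153.6]
force: [-0.0, -0.5, 0.0]
opening: 0.0878
```

Call:
jog_arm(
  commands=[
    [0,0,0,0],
    [0,0,0,0],
    [0,0,0,0],
    [0,0,0,0],
    [0,0,0,0],
    [0,0,0,0],
    [0,0,0,0],
    [0,0,0,0],
    [0,0,0,0],
    [0,0,0,0],
  ],
  fingers=68,
)

```text
clock: 21.08
tool_pos: [0.436, 0.1657, 0.0296]
orientation: [180.0, 0.0, -153.6]
force: [-1.6, 2.5, 1.2]
opening: 0.0679
```

```bash
python3 st.py o wrist scene
```

```text
t 21.0833 tcp [0.436  0.1657 0.0296] yaw [ 180.     0.  -153.6] F [-1.6  2.5  1.2] open 0.0678862561022923
lamp xy [ 18.5 -97. ]
```

View pics/wristo.png

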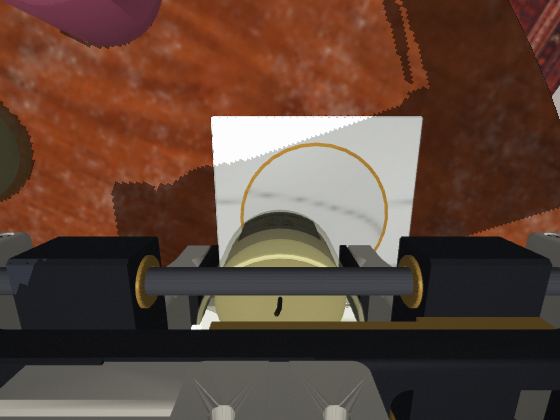

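Call:
jog_arm(
  commands=[
    [0,0,0,0],
    [0,0,0,0],
    [0,0,0,0],
    [-1.2,0.1,0,0],
    [-2.5,0.3,0,0],
    [-3,0.3,0,0],
    [-3,0.3,0,0],
    [-3,0.3,0,0],
    [-3,0.3,0,0],
    [-3,0.3,0,0],
  ],
  fingers=62,
)

```text
clock: 22.02
tool_pos: [0.4169, 0.1675, 0.0296]
orientation: [180.0, 0.0, -153.6]
force: [2.1, -0.5, 1.8]
opening: 0.0664
```

```bash
python3 st.py p wrist scene
```

```text
t 22.0167 tcp [0.4169 0.1675 0.0296] yaw [ 180.     0.  -153.6] F [ 2.1 -0.5  1.8] open 0.06635013473638905
lamp xy [   8.5 -113.3]
```

View pics/wristp.png

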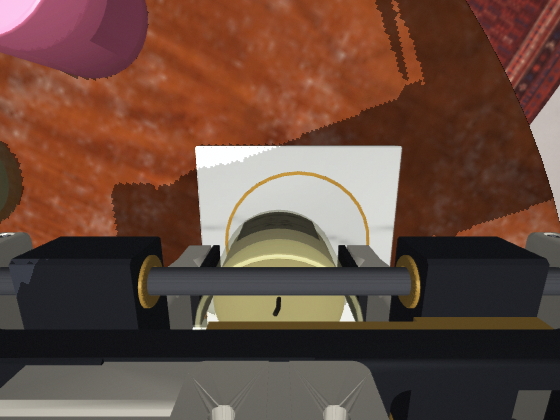

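Call:
jog_arm(
  commands=[
    [-3,0.4,0,0],
    [-3,0.4,0,0],
    [-3,0.4,0,0],
    [-3,0.3,0,0],
    [-2.2,0.2,0,0],
    [-1.2,0.1,0,0],
    [0,0,0,0],
    [0,0,0,0],
    [0,0,0,0],
    [0,0,0,0],
  ],
)

```text
clock: 22.95
tool_pos: [0.4015, 0.1693, 0.0296]
orientation: [180.0, -0.0, -153.6]
force: [-2.2, 1.9, 6.9]
opening: 0.0668
```

```bash
python3 st.py q wrist scene
python3 - <<'E'
from ov import *
o=get_obs(); s=snapshot("wrist"); sc=wcam(s,o); overlay(s["image"][:,:,::-1].copy(),sc,[(0,-120)],(60,80,500,380),1.7,"pics/ovq.png")
s=snapshot("scene"); overlay(s["image"][:,:,::-1].copy(),s,[(0,-120)],(200,190,290,290),6,"pics/ovq2.png")
E
```

```text
t 22.95 tcp [0.4015 0.1693 0.0296] yaw [ 180.    -0.  -153.6] F [-2.2  1.9  6.9] open 0.06684405545806442
lamp xy [   0.  -126.4]
```

View pics/ovq.png

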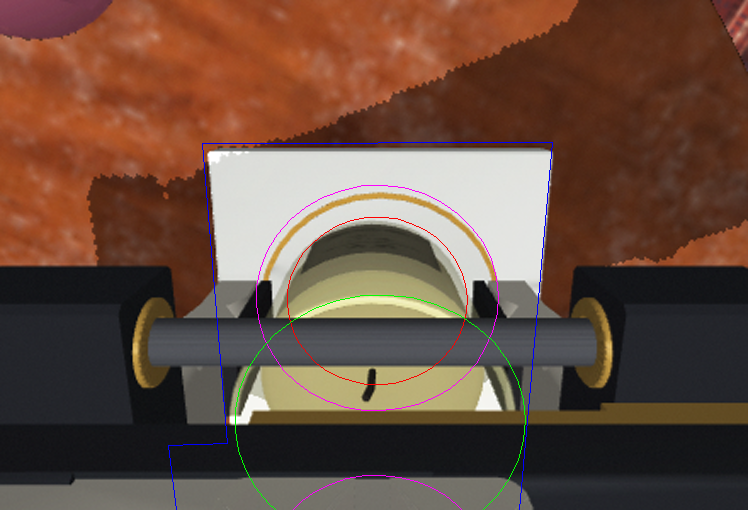

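View pics/ovq2.png

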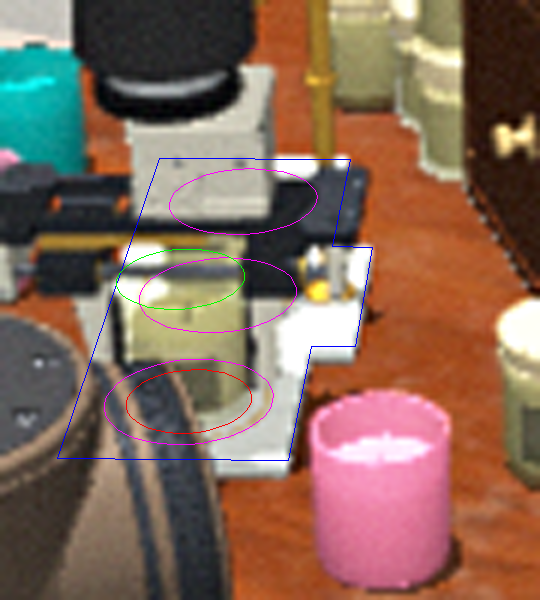

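Call:
jog_arm(
  commands=[
    [0,0,0,0],
    [0,0,0,0],
    [0,0,0,0],
    [0,0,0,0],
    [0,0,15,0],
    [0,0,30,0],
    [0,0,40,0],
    [0,0,40,0],
    [0,0,40,0],
    [0,0,40,0],
  ],
  fingers=87.6,
)

```text
clock: 23.98
tool_pos: [0.4012, 0.1686, 0.2365]
orientation: [180.0, -0.0, -153.6]
force: [0.9, 1.8, 0.0]
opening: 0.0878
```

```bash
python3 st.py r scene top
python3 - <<'E'
from ov import *
o=get_obs(); s=snapshot("wrist"); sc=wcam(s,o); overlay(s["image"][:,:,::-1].copy(),sc,[(0,-120),(0,15)],(120,40,460,360),1.8,"pics/ovr.png")
s=snapshot("scene"); overlay(s["image"][:,:,::-1].copy(),s,[(0,-120),(0,15)],(200,190,290,290),6,"pics/ovr2.png")
E
```

```text
t 23.9833 tcp [0.4012 0.1686 0.2365] yaw [ 180.    -0.  -153.6] F [0.9 1.8 0. ] open 0.08781728534333666
lamp xy [   0.5 -126.9]
```

View pics/ovr.png

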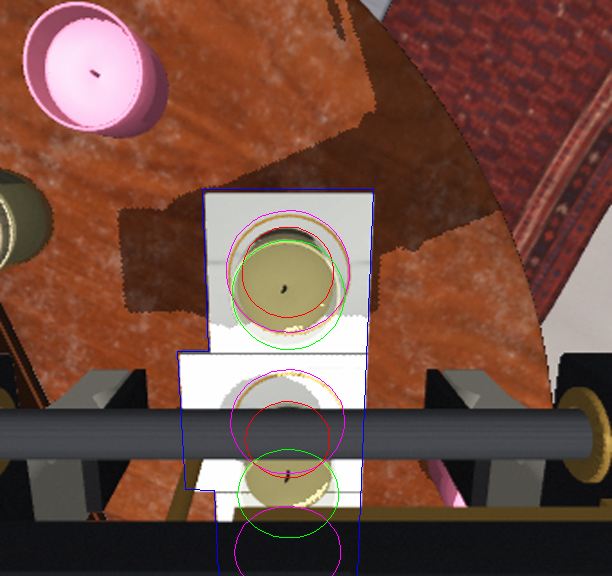

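View pics/ovr2.png

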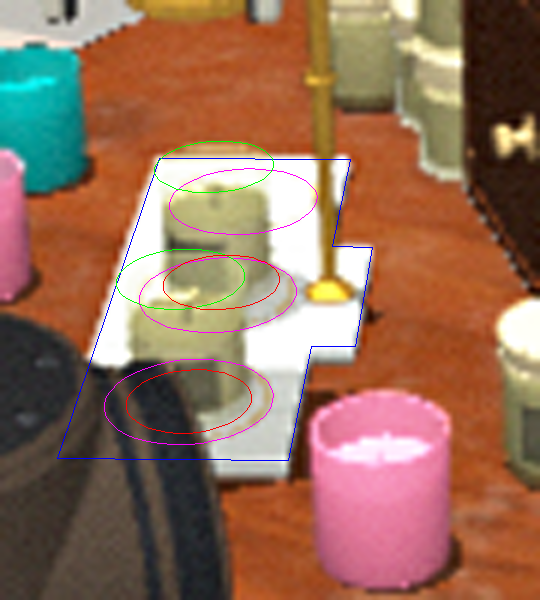

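Call:
jog_arm(
  commands=[
    [0,0,32,7],
    [0,0,32,7],
    [0,0,32,7],
    [36,18,0,7],
    [36,18,0,7],
    [36,18,0,7],
    [36,18,0,7],
    [36,18,0,7],
    [36,18,0,7],
    [36,17,0,7],
  ],
)

```text
clock: 25.02
tool_pos: [0.6551, 0.2948, 0.3275]
orientation: [179.8, -0.1, -83.3]
force: [1.3, 0.9, 0.9]
opening: 0.0876
```

Call:
jog_arm(
  commands=[
    [0,0,0,6.7],
    [0,0,0,6.7],
    [0,0,-10,6.7],
    [0,0,-30,0],
    [0,0,-40,0],
    [0,0,-40,0],
    [0,0,-40,0],
    [0,0,-40,0],
    [0,0,-20,0],
    [0,0,0,0],
  ],
)

```text
clock: 25.85
tool_pos: [0.6495, 0.2915, 0.1016]
orientation: [179.2, -0.1, -63.6]
force: [0.5, -0.0, -0.4]
opening: 0.0876
```

```bash
python3 st.py s scene top wrist
```

```text
t 25.85 tcp [0.6495 0.2915 0.1016] yaw [ 1.792e+02 -1.000e-01 -6.360e+01] F [ 0.5 -0.  -0.4] open 0.0876483425306151
lamp xy [  0.6 150.2]
```

View pics/sczs.png

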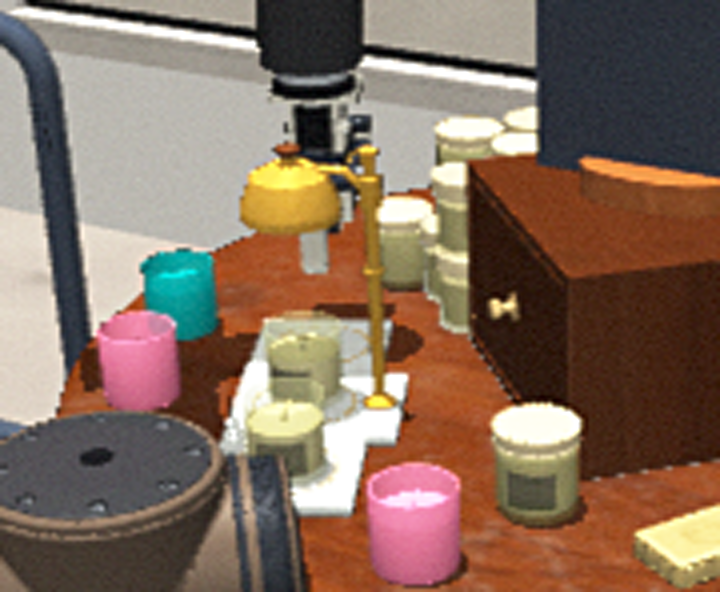

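View pics/topzs.png

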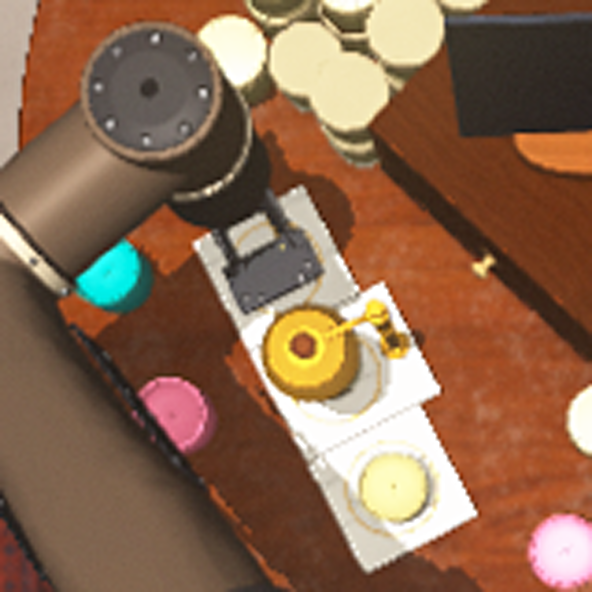

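Call:
jog_arm(
  commands=[
    [0,0,-15,0],
    [0,0,-20,0],
    [0,0,-18,0],
    [0,0,-14,0],
    [0,0,-9,0],
    [0,0,-5,0],
    [0,0,0,0],
    [0,0,0,0],
    [0,0,0,0],
    [0,0,0,0],
  ],
)

```text
clock: 26.83
tool_pos: [0.6544, 0.2947, 0.0309]
orientation: [-179.9, 0.0, -63.5]
force: [-0.5, 0.1, 1.2]
opening: 0.0877
```

```bash
python3 st.py t wrist
```

```text
t 26.8333 tcp [0.6544 0.2947 0.0309] yaw [-179.9    0.   -63.5] F [-0.5  0.1  1.2] open 0.08769311913150836
lamp xy [-1.00e-01  1.56e+02]
```

View pics/wristt.png

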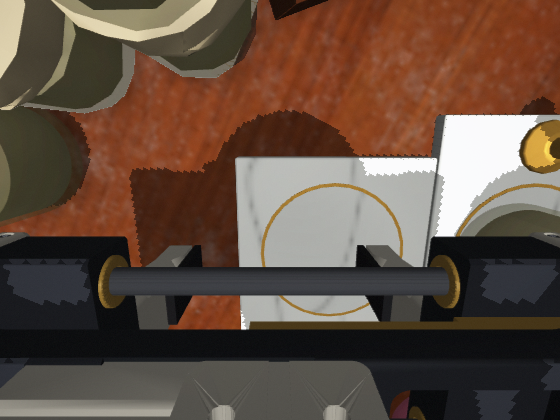

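Call:
jog_arm(
  commands=[
    [-6,-3,0,0],
    [-9,-4.5,0,0],
    [-9,-4.5,0,0],
    [-6,-3,0,0],
    [-4,-2,0,0],
    [-4,-2,0,0],
    [-4,-2,0,0],
    [-4,-2,0,0],
    [-3,-1.4,0,0],
    [-1.6,-0.7,0,0],
  ],
)

```text
clock: 27.72
tool_pos: [0.6032, 0.2692, 0.0298]
orientation: [-180.0, 0.0, -63.5]
force: [2.6, 1.0, 0.7]
opening: 0.0879
```

```bash
python3 st.py u scene wrist
python3 - <<'E'
from ov import *
s=snapshot("scene"); overlay(s["image"][:,:,::-1].copy(),s,[(0,-120),(0,1)],(200,190,290,290),6,"pics/ovu.png")
E
```

```text
t 27.7167 tcp [0.6032 0.2692 0.0298] yaw [-180.     0.   -63.5] F [2.6 1.  0.7] open 0.08793326191865117
lamp xy [ 0.  98.7]
```

View pics/ovu.png

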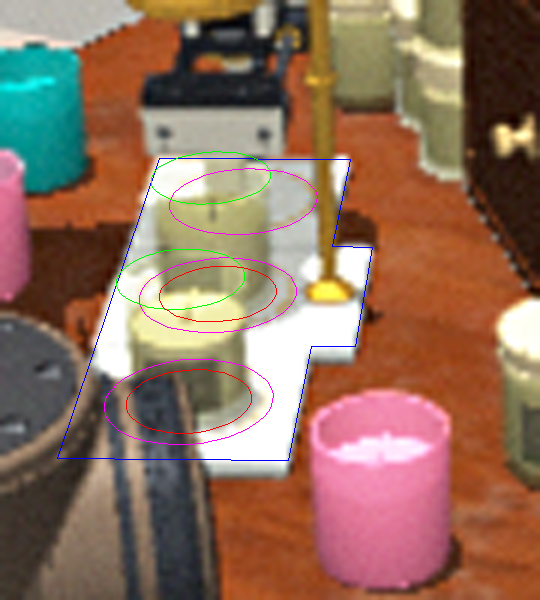

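View pics/wristu.png

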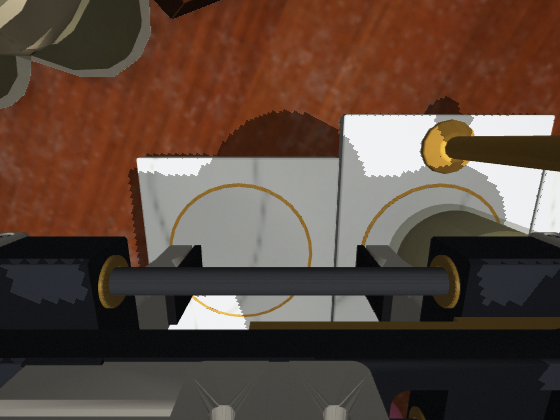

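Call:
jog_arm(
  commands=[
    [5,2.5,0,0],
    [10,5,0,0],
    [15,7.4,0,0],
    [15,7.4,0,0],
    [0,0,20,0],
    [0,0,40,0],
    [0,0,40,0],
    [0,0,40,0],
    [0,0,40,0],
    [0,0,40,0],
  ],
)

```text
clock: 28.7
tool_pos: [0.6481, 0.2912, 0.2513]
orientation: [179.9, -0.0, -63.5]
force: [1.5, 0.5, -0.6]
opening: 0.0878
```

Call:
jog_arm(
  commands=[
    [0,0,40,0],
    [0,0,30,0],
    [0,0,10,0],
    [0,0,0,0],
    [0,0,0,0],
    [0,0,0,0],
    [0,0,0,0],
    [0,0,0,0],
    [0,0,0,0],
    [0,0,0,0],
  ],
  fingers=0,
)

```text
clock: 29.53
tool_pos: [0.6482, 0.2914, 0.3289]
orientation: [179.9, -0.0, -63.5]
force: [1.1, 0.5, -0.9]
opening: 0.0262
```

```bash
python3 st.py v scene top
python3 - <<'E'
from ov import *
o=get_obs(); s=snapshot("wrist"); sc=wcam(s,o); overlay(s["image"][:,:,::-1].copy(),sc,[(0,-120),(0,0)],(200,60,560,260),2.1,"pics/ovv.png")
s=snapshot("scene"); 
print(proj(s,[toworld(0,0,273-d) for d in (0,5,10)]), proj(s,[toworld(66,0,265)]))
E
```

```text
t 29.5333 tcp [0.6482 0.2914 0.3289] yaw [179.9  -0.  -63.5] F [ 1.1  0.5 -0.9] open 0.026242477555930333
lamp xy [1.000e-01 1.489e+02]
[[231.21070542 166.69282518]
 [231.30381886 168.16476945]
 [231.39667704 169.63267857]] [[251.83147363 169.06267774]]
```

View pics/ovv.png

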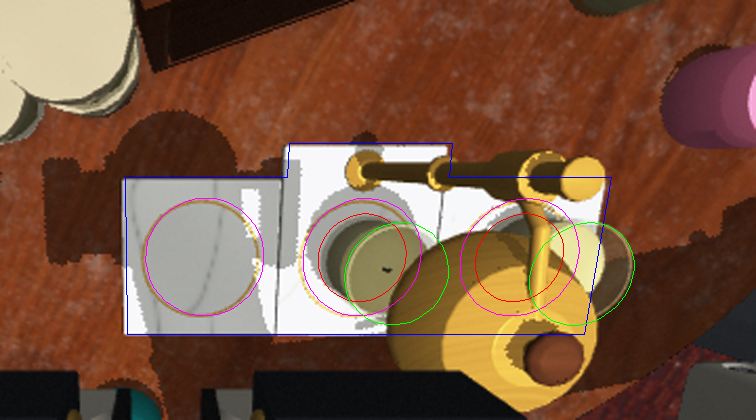

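View pics/sczv.png

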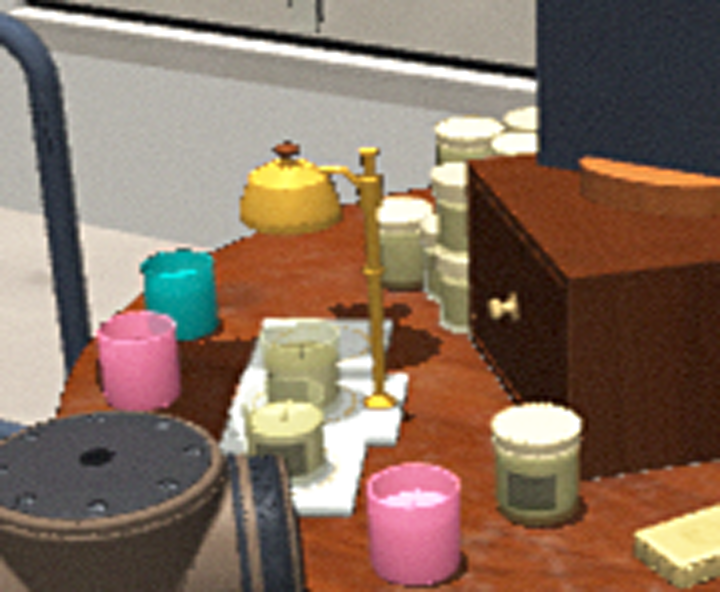

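Run:
```python
from ov import *
o=get_obs(); s=snapshot("wrist"); sc=wcam(s,o); overlay(s["image"][:,:,::-1].copy(),sc,[],(330,140,430,220),7,"pics/ovw.png",False)
overlay(s["image"][:,:,::-1].copy(),sc,[(0,0)],(330,140,430,220),7,"pics/ovw2.png")
```

```text
(no output)
```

View pics/ovw.png

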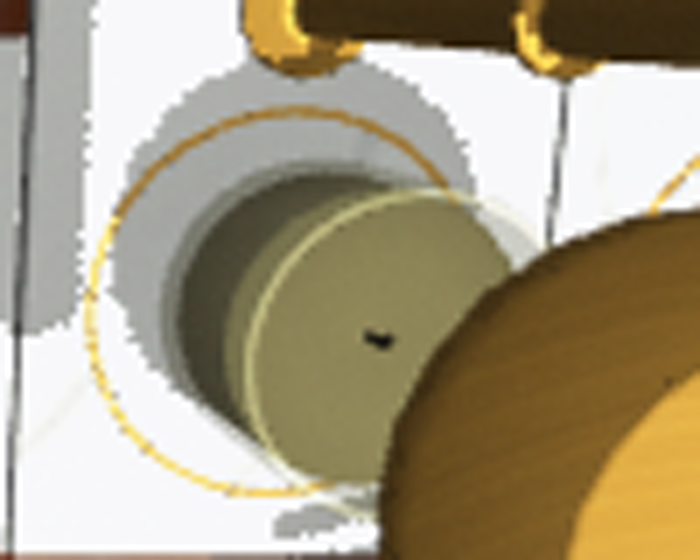

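View pics/ovw2.png

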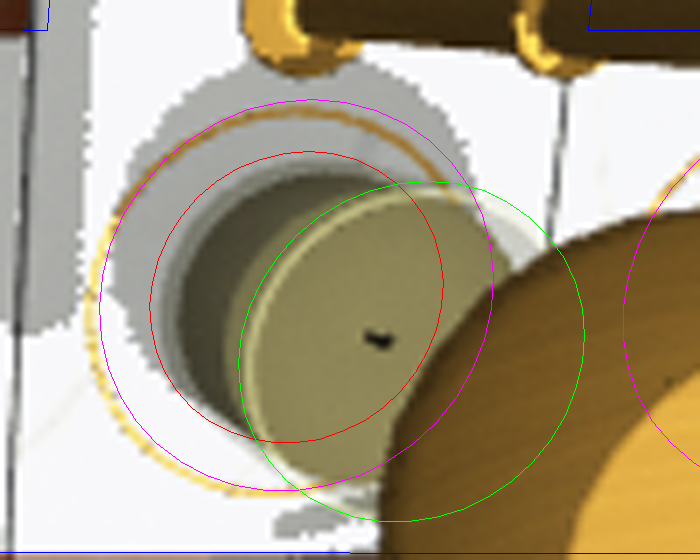

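Run:
```python
from ov import *
s=snapshot("scene"); im=s["image"][:,:,::-1].copy()
overlay(im,s,[],(215,205,270,275),8,"pics/ovx.png",False)
overlay(im,s,[(0,-4),(0,-120)],(215,205,270,275),8,"pics/ovx2.png")
a=cv2.imread("pics/ovx.png");b=cv2.imread("pics/ovx2.png");cv2.imwrite("pics/ovx3.png",cv2.resize(np.hstack([a,b]),None,fx=.88,fy=.88))
```

```text
(no output)
```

View pics/ovx3.png

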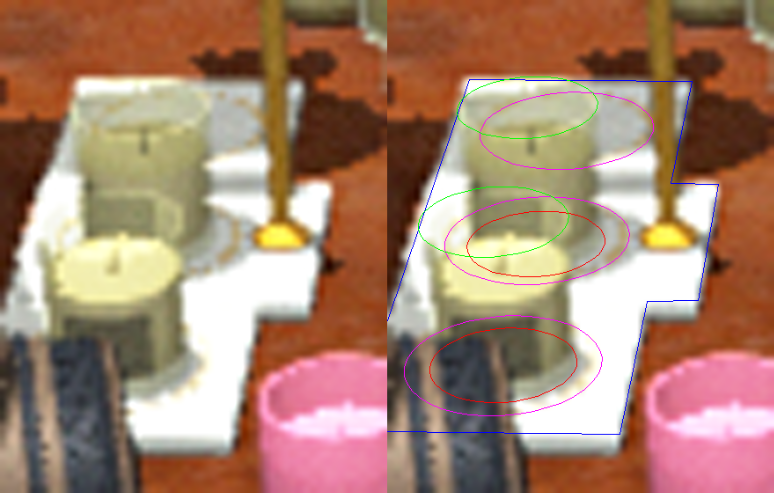

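Call:
jog_arm(
  commands=[
    [-16,-8,0,0],
    [-28,-14,0,0],
    [-32,-15.5,0,0],
    [-30,-14.5,0,0],
    [-20,-10,0,0],
    [-7.5,-4,0,0],
    [0,0,-10,0],
    [0,0,-10,0],
    [0,0,-8,0],
    [0,0,0,0],
  ],
)

```text
clock: 30.67
tool_pos: [0.5143, 0.2253, 0.2983]
orientation: [179.7, -0.0, -63.5]
force: [-0.2, -0.1, -1.1]
opening: 0.0004
```

```bash
python3 st.py y scene top wrist
```

```text
t 30.6667 tcp [0.5143 0.2253 0.2983] yaw [179.7  -0.  -63.5] F [-0.2 -0.1 -1.1] open 0.0004336443023415949
lamp xy [-0.1 -0.3]
```

View pics/sczy.png

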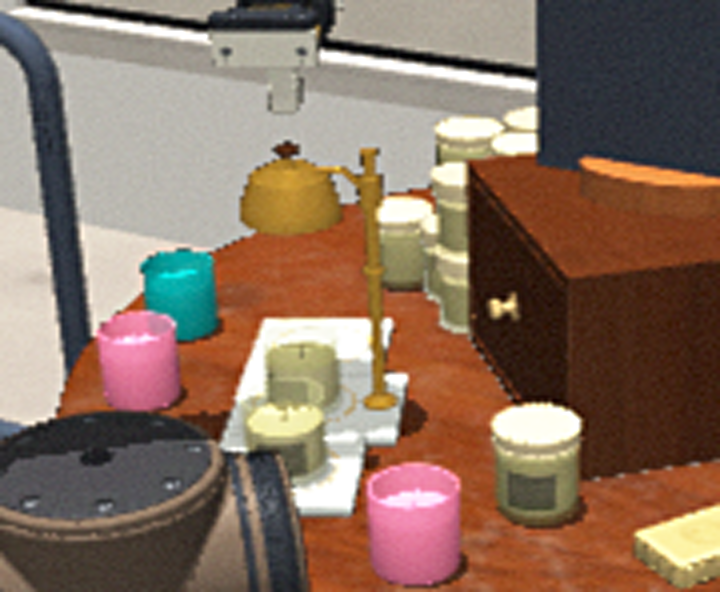

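View pics/wristy.png

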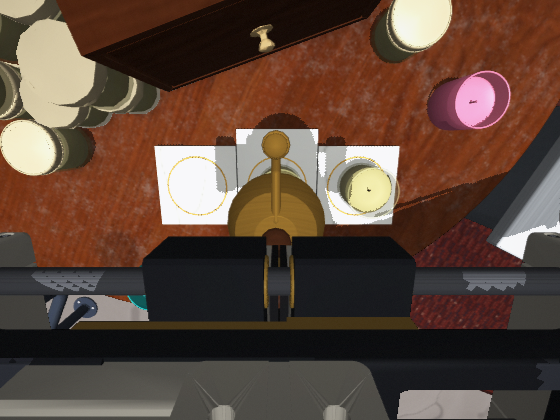

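Call:
jog_arm(
  commands=[
    [0,0,-10,0],
    [0,0,-10,0],
    [0,0,-5,0],
    [0,0,-4,0],
    [0,0,-4,0],
    [0,0,-5,0],
    [0,0,-5,0],
    [0,0,-5,0],
    [0,0,-5,0],
    [0,0,-5,0],
  ],
)

```text
clock: 31.65
tool_pos: [0.5148, 0.2254, 0.2434]
orientation: [-180.0, -0.0, -63.5]
force: [-1.4, 0.0, 4.1]
opening: -0.0
```

Call:
jog_arm(
  commands=[
    [0,0,-5,0],
    [0,0,-5,0],
    [0,0,-5,0],
    [0,0,-5,0],
    [0,0,-4,0],
    [0,0,-3,0],
    [0,0,-2,0],
    [0,0,-2,0],
    [0,0,-1,0],
    [0,0,0,0],
  ],
)

```text
clock: 32.48
tool_pos: [0.5147, 0.2255, 0.2112]
orientation: [180.0, 0.0, -63.5]
force: [-0.1, 0.6, 0.0]
opening: 0.0006
```

```bash
python3 st.py z scene
```

```text
t 32.4833 tcp [0.5147 0.2255 0.2112] yaw [180.    0.  -63.5] F [-0.1  0.6  0. ] open 0.0006457183486555315
lamp xy [-0.1  0. ]
```

View pics/sczz.png

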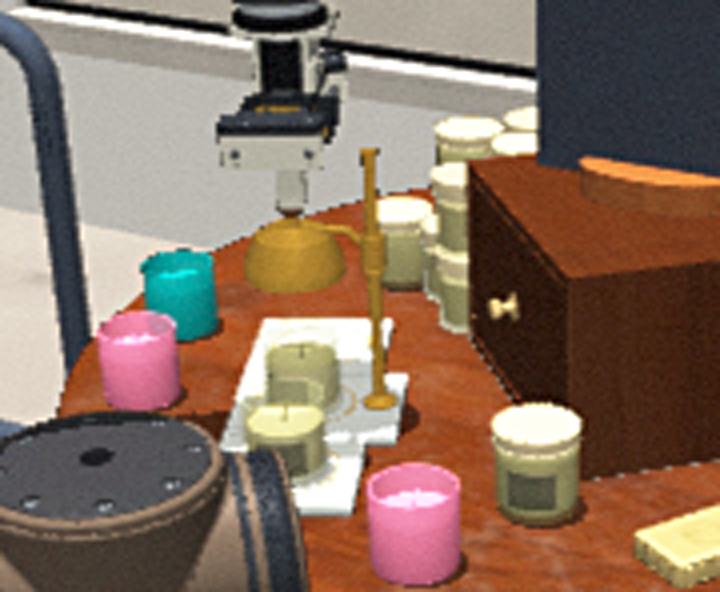

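Working. 3 mm left to the stop; press in small steps and watch the force.

Call:
jog_arm(
  commands=[
    [0,0,-1,0],
    [0,0,-1,0],
    [0,0,-1,0],
    [0,0,-0.5,0],
    [0,0,0,0],
    [0,0,-0.5,0],
    [0,0,0,0],
    [0,0,0,0],
    [0,0,0,0],
    [0,0,0,0],
  ],
)

```text
clock: 33.37
tool_pos: [0.5148, 0.2255, 0.2082]
orientation: [-180.0, 0.0, -63.5]
force: [-4.0, -0.3, 8.2]
opening: 0.0004
```

Call:
jog_arm(
  commands=[
    [0,0,-0.5,0],
    [0,0,0,0],
    [0,0,-0.5,0],
    [0,0,0,0],
    [0,0,0,0],
    [0,0,0,0],
    [0,0,0,0],
    [0,0,0,0],
    [0,0,0,0],
    [0,0,0,0],
  ],
)

```text
clock: 34.2
tool_pos: [0.5148, 0.2256, 0.2081]
orientation: [-179.9, 0.0, -63.5]
force: [-6.0, -0.9, 13.1]
opening: 0.0002
```

Stop reached (z does not change while the force rises). Lift off and check everything.

Call:
jog_arm(
  commands=[
    [0,0,2,0],
    [0,0,4,0],
    [0,0,10,0],
    [0,0,20,0],
    [0,0,30,0],
    [0,0,40,0],
    [0,0,40,0],
    [20,10,0,0],
    [35,17,0,0],
    [35,17,0,0],
  ],
)

```text
clock: 35.03
tool_pos: [0.6057, 0.2699, 0.3557]
orientation: [-179.7, 0.1, -63.5]
force: [-0.5, 0.7, 0.9]
opening: 0.0007
```

Call:
jog_arm(
  commands=[
    [35,17,0,0],
    [20,10,0,0],
    [0,0,0,0],
    [0,0,0,0],
    [0,0,0,0],
    [0,0,0,0],
    [0,0,0,0],
    [0,0,0,0],
    [0,0,0,0],
    [0,0,0,0],
  ],
)

```text
clock: 35.87
tool_pos: [0.6594, 0.2964, 0.3533]
orientation: [-179.9, 0.0, -63.5]
force: [0.2, 0.7, 0.4]
opening: 0.0003
```

```bash
python3 st.py fin scene top wrist
python3 - <<'E'
from ov import *
s=snapshot("scene"); 
print(proj(s,[toworld(0,0,208),toworld(0,0,213)]))
o=get_obs(); s=snapshot("wrist"); sc=wcam(s,o); im=s["image"][:,:,::-1].copy()
overlay(im,sc,[(0,-120),(0,-3)],(280,100,560,260),2.7,"pics/ovfin.png")
overlay(im,sc,[],(280,100,560,260),2.7,"pics/ovfin0.png",False)
E
```

```text
t 35.8667 tcp [0.6594 0.2964 0.3533] yaw [-179.9    0.   -63.5] F [0.2 0.7 0.4] open 0.00029730984097084813
lamp xy [  0.6 161.2]
[[232.40156566 185.51803336]
 [232.3114474  184.093437  ]]
```

View pics/sczfin.png

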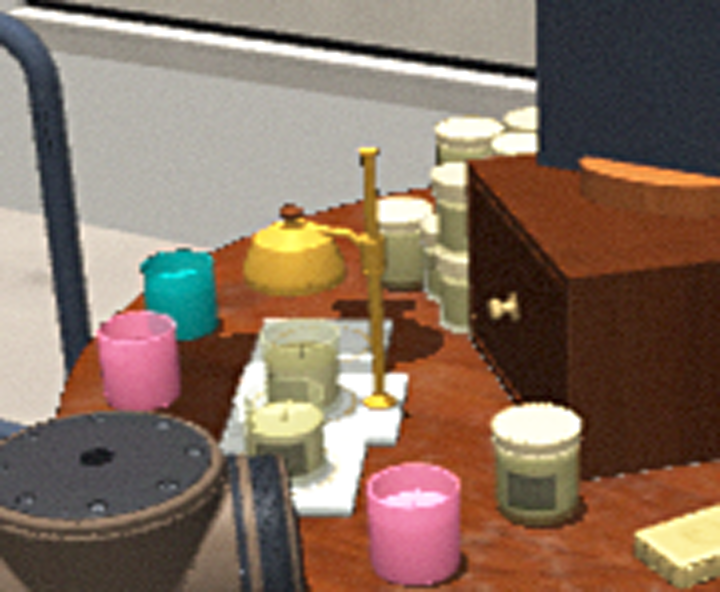

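View pics/ovfin.png

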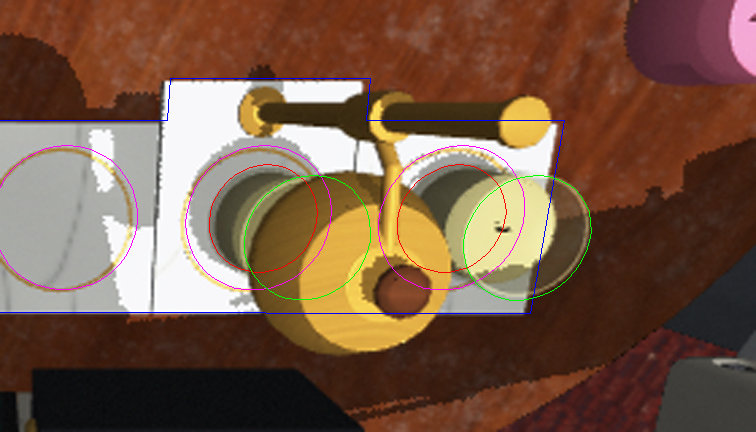

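View pics/ovfin0.png

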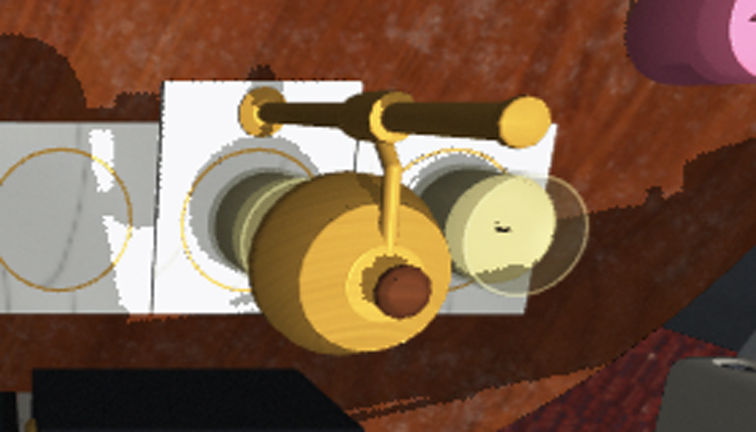

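View pics/topfin.png

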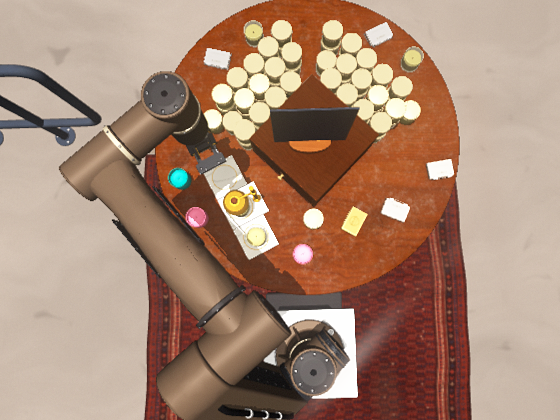

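```bash
python3 -c "
from plant import *
print(close_job()); print(get_obs()['clock'])"
```

```text
the job is handed in; nothing more can be done
None
the job is handed in; nothing more can be done
```

The changeover is done and handed in at about 36 s of the 61 s. Both glasses look inside their rings and the hood is down on its stop. The pictures leave a few millimetres of doubt about the glass under the lamp.

**How I moved the glasses.** With the hood over it, the vertical gripper could not reach behind the lamp glass. I used the waiting glass to push it from under the hood, and stopped with the waiting glass still short of the lamp ring, so it also moved during the first step. From there I pushed the lamp glass on with a finger, then gripped it lightly and dragged it flat into the free (near) tile's ring. After that I slid the waiting glass into the lamp ring and pressed the knob down.

**Last checks:**
- **First glass:** inside the free tile's ring, about 1–2 mm off centre.
- **Second glass:** inside the lamp ring, about 3–5 mm past centre towards the near end. About 9.5 mm is allowed. The rim and base readings disagreed by 2–3 mm. A rough scene-camera reading suggested it could be as much as 8–10 mm off, right at that limit. I trusted the wrist camera over it. I saw this before lowering the hood but did not correct it, because the finger could not fit between the two glasses to push it back.
- **Hood:** at its stop. The knob stayed at 208 mm while the push rose from 8 to 13 N, and the later picture agrees.
- **Other goods and lifting:** the other goods look unmoved in the last pictures. I commanded no lift in any slide. The highest force I read was about 13 N, pressing the knob.

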